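Put the wheel nuts away in the drawer tin

ROBOT

A 6-joint arm with a two-finger parallel gripper is mounted at the origin on the work surface. World frame = base frame: x ahead of the robot, y to its left, z up, the work surface at z = 0. Lengths are in m, angles in degrees, forces in N, time in s.
With the tool pointing down it reaches from about 0.375 to 0.9 m from the base axis. Payload 3.1 kg.
Tool frame: the origin (TCP) lies on the centre line of the jaws, within the pads' length; the fingertips stand 8 mm ahead of it and the grasp point (between the pads) lies 11 mm behind it (bot.tip_extent is the distance from the TCP to the fingertips, in m); z points along the fingers, y is the line along which they close (so a half turn about z gives the same grasp; the last joint's range is limited). The gripper opens to 87 mm and grips with 3 to 60 N. Pads are 19 mm wide; open, the fingers measure 117 mm over their backs; the gripper's body (75 mm by 190 mm) begins 51 mm behind the grasp point.
Start: joints at [61.851, 30.224, 82.088, -0, 67.689, -10.227], TCP at [0.192, 0.595, 0.231] pointing down, gripper open.
Joint ranges: [-176.69, 176.69], [-43.24, 126.21], [12.49, 139.97], [-82, 262], [0, 151.66], [-163.58, 163.58]. Speed limits (degrees/s): [159.86, 159.86, 180, 180, 180, 180].

INTERFACE

Orientations are given as a 3x3 rotation matrix whose columns are the frame's x, y, z axes.
In Python, from rig import bot, vision, workorder gives the robot as it stands.
- The arm moves only by the shell command python3 -m handwheel 'ROWS'. ROWS is JSON, a list of rows, each an object with "delta_rot": the turn, a rotation vector about the tool's x, y, z in rad, a list of three; "xyz": the shift along the tool's x, y, z in mm, a list of three; "hand": the closure, from -1 (fully open) to 1 (shut). A call has exactly 5 rows; each row is the pose to reach, as a shift and turn from the pose commanded when the call began, along the tool's axes at that moment; what a row does not reach only later rows make up. A row lasts 1/8 s, in which the tool goes at most 62.5 mm and 10.7 degrees, less where a joint would pass 70% of its speed; a pose out of reach is approached as far as the arm can. A call with a gripper value outside its range is refused whole. The fingers move at their own pace and stop on an object; the grip force is fixed at half the most. Time passes only in rows, so rows that repeat a pose let the fingers close, or fill a call up. It gives the time, the measured TCP pose, the force, the opening and the grip force at its end, in the units of the state.
- bot.read_state(): the state, without advancing time (a new reading comes with each control period).
- vision.capture(name): name is "scene" or "top"; returns the picture (384x512x3 uint8, red, green, blue); there is no depth.
- vision.camera_model(name): a dict with "camera_matrix" (3x3 intrinsics, pixels), "camera_from_world" (4x4, takes a point from world to camera coordinates). Camera axes: x right, y up, looking along -z (the intrinsics and any distortion apply to the point x, -y, -z); pixel columns grow to the right and rows downward; lengths in m; the calibration is good to about 2 mm. A picture is of the moment at which its call begins. camera_model takes no time and is no camera call.
- workorder.hand_in(): hands the job in; it is judged then, once.
The state is a dict: "time_s": time; "joint_positions": joint angles; "qvel": joint speeds; "tau": joint torques, N m; "position": TCP position; "tcp_rot": TCP orientation; "force": force on the tool from outside, world axes, zero at the start; "moment": the same for the moment, N m; "opening": opening from 0.0 (shut) to 1.0 (fully open); "grasp_force": force on a finger pad.
Only numpy, scipy, OpenCV 4.12 (cv2) and the standard library are available. Lean on these libraries where they do the work, as an engineer would, in place of code of your own. Each camera call takes 0.05 s, during which the arm holds its last target. There are 200 camera calls.

TASK

Pull the cabinet drawer fully open, lift the lid off the tin inside and lay it on the rubber mat on the bench, then put every loose wheel nut from the bench into the tin. Put the lid back on so that it sits fully home, and slide the drawer completely shut without slamming it. Keep the tin upright in the drawer and leave the other things on the bench where they are.

Things in the scene. Friction and masses are not known exactly. Their poses are not given: they have to be found in the camera images.
- cabinet: Grey steel bench-top parts cabinet with one drawer, standing still: 260 deep (its own x), 240 wide (y), 114 high. Origin in the middle of the lower edge of its front face; its front looks along its own -x, towards the robot, turned by up to 0.12 rad.
- drawer (a joint): The drawer's travel in m: 0 shut, 0.20 fully open, along the cabinet's -x; about 1 N of friction, stays where left. Starts shut or up to 15 mm ajar. Floor 22 mm above the bench, 200 wide; low side walls and a cross divider 172 mm behind the front's outer face (tops 49 mm above the bench); front panel 15 thick, 234 wide, top edge 100 mm above the bench, flush with the cabinet when shut.
- drawer_handle (a point): Middle of the drawer's straight steel bar handle: bar 11 mm thick and 120 long along the cabinet's y, 88 mm above the bench, its centre line 40 mm in front of the drawer's front face (34 mm free behind the bar, open from above).
- tin: Loose round aluminium tin standing upright in the front part of the drawer, between its front panel and the divider, under the cabinet top while the drawer is shut, clear of it when the drawer is fully open: 110 outer diameter, 104 inner diameter, 52 high, bottom 3 thick. Origin at the centre of its underside, z up. Visible only once the drawer is open.
- lid: Loose aluminium plug lid resting on the tin (nothing locks it): flange 114 diameter, 3 thick; below it a tapered plug, 98 diameter at the flange and 92 at its lower face, 6 deep; above it a black knob on a short neck: knob 24 diameter, from 9 to 23 mm above the origin. Origin on the axis, at the underside of the flange (so on the tin it is 52 mm above the tin's origin when fully seated, and 6 mm above a surface that it lies on), z up along the knob. Mass about 0.12 kg.
- mat: Black rubber mat, fixed on the bench, 160 x 160, 3 thick. Origin at the centre of its underside.
- nut0: Steel wheel nut standing loose on the bench: six-sided, about 21 across flats and 24 across corners, 28 high. Origin at its middle (14 mm above the bench as it stands), z along its bore. All are alike; 3 to 5 of nut0..nut4 are present (None if absent).
- nut1: Steel wheel nut standing loose on the bench: six-sided, about 21 across flats and 24 across corners, 28 high. Origin at its middle (14 mm above the bench as it stands), z along its bore. All are alike; 3 to 5 of nut0..nut4 are present (None if absent).
- nut2: Steel wheel nut standing loose on the bench: six-sided, about 21 across flats and 24 across corners, 28 high. Origin at its middle (14 mm above the bench as it stands), z along its bore. All are alike; 3 to 5 of nut0..nut4 are present (None if absent).
- nut3: Steel wheel nut standing loose on the bench: six-sided, about 21 across flats and 24 across corners, 28 high. Origin at its middle (14 mm above the bench as it stands), z along its bore. All are alike; 3 to 5 of nut0..nut4 are present (None if absent).
- nut4: Steel wheel nut standing loose on the bench: six-sided, about 21 across flats and 24 across corners, 28 high. Origin at its middle (14 mm above the bench as it stands), z along its bore. All are alike; 3 to 5 of nut0..nut4 are present (None if absent).
- socket: Dark steel socket, round, 30 diameter, 36 high; not part of the job, to be left where it is. Origin at its underside.
- bearing: Steel ball-bearing ring, 42 outer, 20 inner diameter, 14 high; not part of the job, to be left where it is. Origin at its underside.
- wrench: Steel wrench lying flat; not part of the job, to be left where it is. Origin in the middle of its length, at its underside.
- screwdriver: Screwdriver lying flat; not part of the job, to be left where it is. Origin in the middle of its length, at its underside.
- polishtin: Small closed metal can, 64 diameter, 60 high; not part of the job, to be left where it is. Origin at its underside.
- greasejar: White jar, 64 diameter, 65 high; not part of the job, to be left where it is. Origin at its underside.
- taperoll: Black tape roll, 100 diameter, 24 high; not part of the job, to be left where it is. Origin at its underside.

How it is judged:
By the outcome, as a careful person would: the job done as asked, in the order asked, and still so for the second after the job is handed in, with the robot touching nothing.
Of nut0, nut1, nut2, nut3, nut4 only 3 to 5 are there at a start; the rules pass over those that are not, and their reading is None.
At some moment in a run one of nut0, nut1, nut2, nut3, nut4 may be knocked a few centimetres aside while the robot is not near it.
Once in a run the grip may slacken for a moment while it holds something.
It also fails if it takes over 208 s, if anything falls off the work surface, if the arm or the gripper's body presses on something with over 40 N, if the wrist force passes 120 N, or if a joint passes its speed limit or range.

## Working session

There is one attempt and no reset: what is moved stays moved. The work goes in short steps, Python scripts to look and compute and a shell command to move; the robot and the scene stay as the last step left them, time stands still between calls to the robot, and variables do not carry over. Pictures are saved under pics/ and viewed, at most 14 in all, crops included, and the job is handed in when it is done.

```bash
ls; mkdir -p pics
cat > h.py <<'E'
import numpy as np, cv2
from rig import bot, vision, workorder
def cap(n,f=None,crop=None,s=1):
    im=vision.capture(n)[:,:,::-1].copy()
    if f:
        o=im
        if crop: a,b,c,d=crop; o=im[b:d,a:c]
        cv2.imwrite('pics/'+f,cv2.resize(o,None,fx=s,fy=s,interpolation=cv2.INTER_CUBIC))
    return im
def M(n):
    m=vision.camera_model(n); return np.array(m['camera_matrix']),np.array(m['camera_from_world']),m
def ray(n,u,v,z):
    K,T,_=M(n); d=np.linalg.inv(K)@[u,v,1]; d=np.array([d[0],-d[1],-d[2]])
    R=T[:3,:3]; c=-R.T@T[:3,3]; w=R.T@d
    return c+w*(z-c[2])/w[2]
def proj(n,p):
    K,T,_=M(n); q=T[:3,:3]@np.array(p)+T[:3,3]; q=K@[q[0],-q[1],-q[2]]; return q[:2]/q[2]
def tool(p):
    "shift in tool mm to reach world p; and tool state"
    s=bot.read_state(); R=np.array(s['tcp_rot']); return (R.T@(np.array(p)-s['position'])*1000).round(1)
E
python3 - <<'E'
from h import *
cap('scene','s1.png',s=1.5); cap('top','t1.png',s=1.5)
for n in('scene','top'):
    m=M(n); print(n,m[2]); 
print(bot.read_state())
E
```

```text
pics
scene {'camera_matrix': array([[494.47591949,   0.        , 249.0970512 ],
       [  0.        , 494.47591949, 200.23769856],
       [  0.        ,   0.        ,   1.        ]]), 'camera_from_world': array([[ 0.7474796 ,  0.66427677, -0.00325913, -0.41988608],
       [-0.56383174,  0.63703239,  0.52562678,  0.2831008 ],
       [ 0.35123783, -0.39105769,  0.85070904, -1.75459866],
       [ 0.        ,  0.        ,  0.        ,  1.        ]])}
top {'camera_matrix': array([[473.01636468,   0.        , 249.06512591],
       [  0.        , 473.01636468, 197.63660607],
       [  0.        ,   0.        ,   1.        ]]), 'camera_from_world': array([[ 0.02366063, -0.99967352, -0.0096455 ,  0.00357953],
       [ 0.9836318 ,  0.02155484,  0.17889624, -0.58786513],
       [-0.17862993, -0.01372042,  0.98382066, -1.75393427],
       [ 0.        ,  0.        ,  0.        ,  1.        ]])}
{'time_s': 0.1, 'joint_positions': array([ 6.18497212e+01,  3.02739771e+01,  8.21462749e+01, -9.33633989e-04,
        6.76901713e+01, -1.02305130e+01]), 'qvel': array([ 0.06372801, -0.23385581, -0.17059113, -0.0017181 , -0.02472807,
       -0.00660398]), 'tau': array([-5.10446553e-04, -4.40986741e+01, -1.77150249e+01,  6.35060482e-02,
        5.34101960e-02, -3.72834188e-05]), 'position': array([0.19201447, 0.59411965, 0.22968123]), 'tcp_rot': array([[-9.51490077e-01,  3.07678129e-01, -8.95956058e-04],
       [ 3.07679259e-01,  9.51488603e-01, -1.70639200e-03],
       [ 3.27472482e-04, -1.89928215e-03, -9.99998143e-01]]), 'force': array([0.63753712, 0.07494245, 0.1512499 ]), 'moment': array([-0.00984901,  0.03319268, -0.06856257]), 'grasp_force': 0.0, 'opening': 1.0044483209843023}
```

View pics/s1.png

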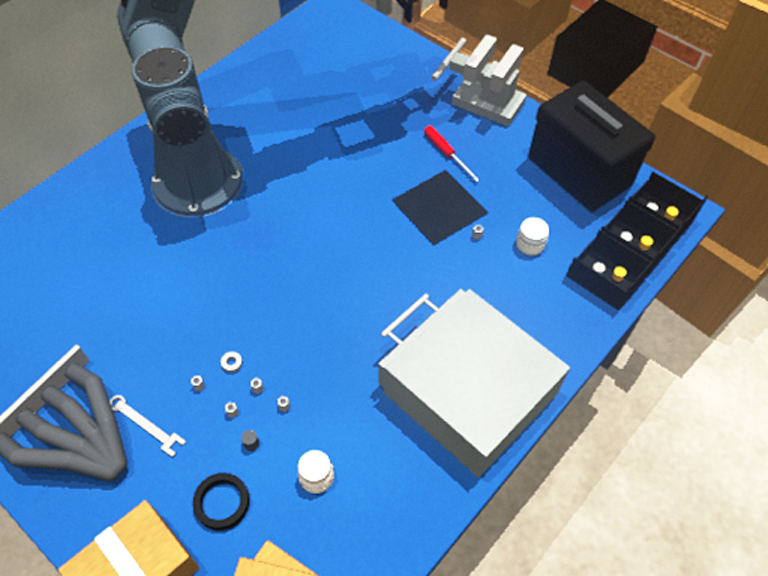

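View pics/t1.png

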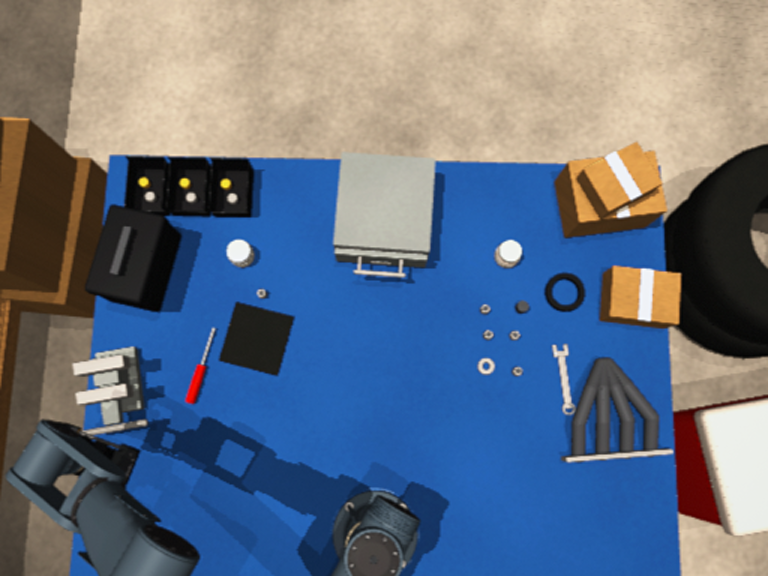

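The scene picture shows five nuts: four to the robot's right, at scene (197,382), (256,384), (231,409) and (283,403), and one near the mat at (478,231). The cabinet handle runs from top (355,272) to (404,276). I'll take enlarged crops next.

Run:
```python
from h import *
im=cap('top')
a=cv2.resize(im[95:195,210:300],None,fx=5,fy=5,interpolation=cv2.INTER_CUBIC)
cv2.imwrite('pics/c1.png',a)
K=1.5
for n,pts in (('scene',[(197,382),(256,384),(231,409),(283,403),(478,231)]),('top',[(486,309),(489,335),(516,335),(518,371),(262,294)])):
    print(n,[ray(n,u/K,v/K,.020)[:2].round(3).tolist() for u,v in pts])
for nm,u,v,z in (('mat',257,339,.003),('h1',355,272,.088),('h2',404,276,.088),('bl',341,154,.114),('br',436,157,.114),('fl',335,247,.114),('fr',433,252,.114),('white1',239,248,.06),('white2',509,250,.06),('bearing',486,366,.014),('socket',522,307,.036)):
    print(nm,ray('top',u/K,v/K,z)[:2].round(3))
for nm,u,v,z in (('h1s',430,298,.088),('h2s',385,335,.088),('fls',466,290,.114),('frs',380,365,.114),('mat',440,207,.003)): print(nm,ray('scene',u/K,v/K,z)[:2].round(3))
```

```text
scene [[0.409, -0.351], [0.499, -0.277], [0.501, -0.345], [0.567, -0.27], [0.597, 0.31]]
top [[0.567, -0.273], [0.5, -0.281], [0.501, -0.35], [0.409, -0.354], [0.594, 0.308]]
mat [0.478 0.317]
h1 [0.643 0.065]
h2 [ 0.635 -0.059]
bl [0.944 0.108]
br [ 0.941 -0.134]
fl [0.7   0.115]
fr [ 0.692 -0.129]
white1 [0.705 0.366]
white2 [ 0.715 -0.327]
bearing [ 0.421 -0.274]
socket [ 0.572 -0.363]
h1s [0.652 0.068]
h2s [ 0.641 -0.055]
fls [0.702 0.115]
frs [ 0.685 -0.12 ]
mat [0.483 0.318]
```

View pics/c1.png

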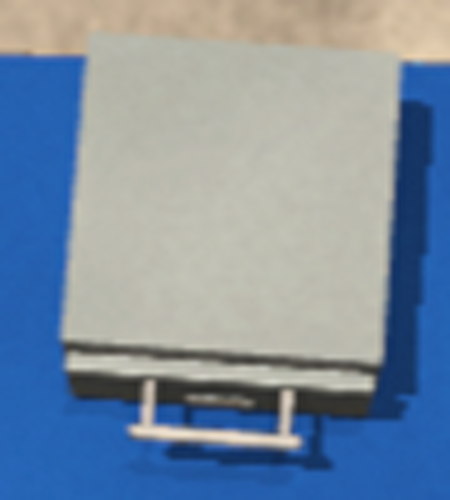

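The crop shows the drawer slightly ajar. The bar ends are at crop (128,431) and (300,442). The cabinet top's front corners are at (62,340) and (383,365), and its back corners at (90,33) and (402,62).

Run:
```python
from h import *
f=lambda x,y,z:ray('top',210+(x+.5)/5-.5,95+(y+.5)/5-.5,z)
P={k:f(*v) for k,v in dict(h1=(128,431,.0935),h2=(300,442,.0935),fl=(62,340,.114),fr=(383,365,.114),bl=(90,33,.114),br=(402,62,.114)).items()}
for k,v in P.items(): print(k,v.round(4))
c=(P['fl']+P['fr'])/2; y=P['fl']-P['fr']; print('yaw front',np.arctan2(-y[0],y[1]), 'h',np.arctan2(-(P['h1']-P['h2'])[0],(P['h1']-P['h2'])[1]))
x=P['fl']-P['bl']+P['fr']-P['br']; print('side',np.arctan2(x[1],x[0])); print('c',c,'hm',(P['h1']+P['h2'])/2)
```

```text
h1 [0.6434 0.07   0.0935]
h2 [ 0.6378 -0.0593  0.0935]
fl [0.7075 0.1205 0.114 ]
fr [ 0.6934 -0.1196  0.114 ]
bl [0.9503 0.1073 0.114 ]
br [ 0.9317 -0.1318  0.114 ]
yaw front -0.05877516343659991 h -0.04372603519074297
side 3.0887216151748316
c [7.00480021e-01 4.44016813e-04 1.14000000e-01] hm [0.64061179 0.00536295 0.0935    ]
```

```bash
cat >> h.py <<'E'
from scipy.spatial.transform import Rotation as Ro
def plan(p,yaw=None):
    s=bot.read_state(); R=np.array(s['tcp_rot']); d=tool(p)
    out='shift %s (%.0f mm)'%(d.tolist(),np.linalg.norm(d))
    if yaw is not None:
        cur=np.degrees(np.arctan2(R[1,1],R[0,1])); t=(yaw-cur+90)%180-90
        out+=' rotz %.3f rad | other %.3f'%(-np.radians(t),-np.radians(t-np.sign(t)*180))
    print(out,'| pos',np.round(s['position'],4),'j6 %.0f op %.2f gf %.1f F %s t %.1f'%(s['joint_positions'][5],s['opening'],s['grasp_force'],np.round(s['force'],1),s['time_s']))
E
python3 -c "
from h import *
plan((.641,.004,.2),-3.1)"
```

```text
shift [-608.8, -423.3, 30.3] (742 mm) rotz 1.312 rad | other -1.830 | pos [0.1921 0.5942 0.2298] j6 -10 op 1.00 gf 0.0 F [-0.   0.4 -0.1] t 0.1
```

```bash
T='python3 -m handwheel'
$T '[{"xyz":[-50,-35,2],"delta_rot":[0,0,0],"hand":0.2},{"xyz":[-100,-70,4],"delta_rot":[0,0,0],"hand":0.2},{"xyz":[-150,-105,6],"delta_rot":[0,0,0],"hand":0.2},{"xyz":[-200,-140,8],"delta_rot":[0,0,0],"hand":0.2},{"xyz":[-250,-175,10],"delta_rot":[0,0,0],"hand":0.2}]'
$T '[{"xyz":[-50,-35,4],"delta_rot":[0,0,0],"hand":0.2},{"xyz":[-100,-70,8],"delta_rot":[0,0,0],"hand":0.2},{"xyz":[-150,-105,12],"delta_rot":[0,0,0],"hand":0.2},{"xyz":[-200,-140,16],"delta_rot":[0,0,0],"hand":0.2},{"xyz":[-250,-175,20],"delta_rot":[0,0,0],"hand":0.2}]'
$T '[{"xyz":[-25,-15,0],"delta_rot":[0,0,0.13],"hand":0.2},{"xyz":[-50,-30,0],"delta_rot":[0,0,0.26],"hand":0.2},{"xyz":[-75,-45,0],"delta_rot":[0,0,0.39],"hand":0.2},{"xyz":[-95,-60,0],"delta_rot":[0,0,0.52],"hand":0.2},{"xyz":[-109,-73,0],"delta_rot":[0,0,0.65],"hand":0.2}]'
$T '[{"xyz":[0,0,0],"delta_rot":[0,0,0.13],"hand":0.2},{"xyz":[0,0,0],"delta_rot":[0,0,0.26],"hand":0.2},{"xyz":[0,0,0],"delta_rot":[0,0,0.39],"hand":0.2},{"xyz":[0,0,0],"delta_rot":[0,0,0.52],"hand":0.2},{"xyz":[0,0,0],"delta_rot":[0,0,0.66],"hand":0.2}]'
python3 - <<'E'
from h import *
plan((.641,.004,.2),-3.1)
a=cap('top')[120:210,210:300]; b=cap('scene')[150:270,230:390]
a=cv2.resize(a,(400,400),interpolation=cv2.INTER_CUBIC);b=cv2.resize(b,(400,300),interpolation=cv2.INTER_CUBIC)
b=np.vstack([b,np.zeros((100,400,3),np.uint8)]); cv2.imwrite('pics/c2.png',np.hstack([a,b]))
E
```

```text
time_s: 0.78
position: [0.3772, 0.3496, 0.2204]
tcp_rot: [[-0.952, 0.307, 0.0], [0.307, 0.952, 0.0], [-0.0, 0.0, -1.0]]
force: [-0.1, 1.1, 0.3]
opening: 0.518
grasp_force: 0.0
time_s: 1.4
position: [0.5612, 0.106, 0.2002]
tcp_rot: [[-0.951, 0.308, -0.0], [0.308, 0.951, 0.0], [0.0, 0.0, -1.0]]
force: [-0.4, 0.9, 0.9]
opening: 0.404
grasp_force: 0.0
time_s: 2.02
position: [0.6421, 0.0038, 0.2001]
tcp_rot: [[-0.567, 0.824, -0.0], [0.824, 0.567, 0.0], [0.0, -0.0, -1.0]]
force: [-0.5, -0.2, -0.4]
opening: 0.399
grasp_force: 0.0
time_s: 2.65
position: [0.6413, 0.0048, 0.2001]
tcp_rot: [[0.057, 0.998, -0.001], [0.998, -0.057, 0.0], [0.0, -0.001, -1.0]]
force: [0.1, 0.7, -0.2]
opening: 0.398
grasp_force: 0.0
shift [-0.8, -0.2, 0.1] (1 mm) rotz -0.003 rad | other 3.139 | pos [0.6413 0.0048 0.2001] j6 -6 op 0.40 gf 0.0 F [ 0.1  0.7 -0.2] t 2.6
```

View pics/c2.png

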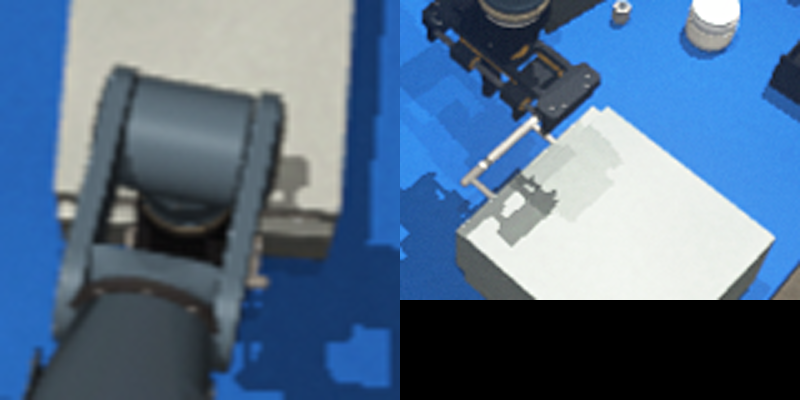

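The arm hides the handle from the top. In the scene crop the bar runs from (535,122) to (465,182), which agrees with the estimate to a few mm, so I'm descending.

```bash
T='python3 -m handwheel'
$T '[{"xyz":[0,2,25],"delta_rot":[0,0,0],"hand":0.2},{"xyz":[0,2,55],"delta_rot":[0,0,0],"hand":0.2},{"xyz":[0,2,85],"delta_rot":[0,0,0],"hand":0.2},{"xyz":[0,2,110],"delta_rot":[0,0,0],"hand":0.2},{"xyz":[0,2,121],"delta_rot":[0,0,0],"hand":0.2}]'
$T '[{"xyz":[0,0,0],"delta_rot":[0,0,0],"hand":1},{"xyz":[0,0,0],"delta_rot":[0,0,0],"hand":1},{"xyz":[0,0,0],"delta_rot":[0,0,0],"hand":1},{"xyz":[0,0,0],"delta_rot":[0,0,0],"hand":1},{"xyz":[0,0,0],"delta_rot":[0,0,0],"hand":1}]'
```

```text
time_s: 3.38
position: [0.6424, 0.0048, 0.0777]
tcp_rot: [[0.05, 0.999, -0.003], [0.999, -0.05, 0.0], [0.0, -0.003, -1.0]]
force: [-0.4, -0.5, 0.5]
opening: 0.404
grasp_force: 0.0
time_s: 4.0
position: [0.6431, 0.0047, 0.0805]
tcp_rot: [[0.052, 0.999, -0.001], [0.999, -0.052, -0.0], [-0.0, -0.001, -1.0]]
force: [-4.9, -0.5, 5.9]
opening: 0.113
grasp_force: 30.0
```

```bash
T='python3 -m handwheel'
$T '[{"xyz":[0,-10,0],"delta_rot":[0,0,0],"hand":1},{"xyz":[0,-30,0],"delta_rot":[0,0,0],"hand":1},{"xyz":[0,-50,0],"delta_rot":[0,0,0],"hand":1},{"xyz":[0,-70,0],"delta_rot":[0,0,0],"hand":1},{"xyz":[0,-90,0],"delta_rot":[0,0,0],"hand":1}]'
$T '[{"xyz":[0,-20,0],"delta_rot":[0,0,0],"hand":1},{"xyz":[0,-40,0],"delta_rot":[0,0,0],"hand":1},{"xyz":[0,-60,0],"delta_rot":[0,0,0],"hand":1},{"xyz":[0,-75,0],"delta_rot":[0,0,0],"hand":1},{"xyz":[0,-85,0],"delta_rot":[0,0,0],"hand":1}]'
$T '[{"xyz":[0,-2,0],"delta_rot":[0,0,0],"hand":1},{"xyz":[0,-4,0],"delta_rot":[0,0,0],"hand":1},{"xyz":[0,-6,0],"delta_rot":[0,0,0],"hand":1},{"xyz":[0,-7,0],"delta_rot":[0,0,0],"hand":1},{"xyz":[0,-8,0],"delta_rot":[0,0,0],"hand":1}]'
```

```text
time_s: 4.62
position: [0.555, 0.0092, 0.0805]
tcp_rot: [[0.052, 0.999, 0.006], [0.999, -0.052, -0.001], [-0.0, 0.006, -1.0]]
force: [2.5, 0.4, 2.2]
opening: 0.116
grasp_force: 30.0
time_s: 5.25
position: [0.4695, 0.0137, 0.0805]
tcp_rot: [[0.052, 0.999, 0.004], [0.999, -0.052, -0.001], [-0.0, 0.004, -1.0]]
force: [2.1, 1.7, 4.8]
opening: 0.115
grasp_force: 30.0
time_s: 5.88
position: [0.4624, 0.0141, 0.0805]
tcp_rot: [[0.052, 0.999, 0.005], [0.999, -0.052, -0.001], [-0.0, 0.005, -1.0]]
force: [1.6, 1.7, 6.8]
opening: 0.116
grasp_force: 30.0
```

```bash
T='python3 -m handwheel'
for i in 1 2; do $T '[{"xyz":[0,-1,0],"delta_rot":[0,0,0],"hand":1},{"xyz":[0,-2,0],"delta_rot":[0,0,0],"hand":1},{"xyz":[0,-3,0],"delta_rot":[0,0,0],"hand":1},{"xyz":[0,-4,0],"delta_rot":[0,0,0],"hand":1},{"xyz":[0,-4,0],"delta_rot":[0,0,0],"hand":1}]' | egrep 'posi|force'; done
```

```text
position: [0.4582, 0.0143, 0.0805]
force: [0.9, 0.6, 7.6]
grasp_force: 30.0
position: [0.4542, 0.0145, 0.0805]
force: [0.2, 1.4, 6.4]
grasp_force: 30.0
```

```bash
T='python3 -m handwheel'
for i in 1 2; do $T '[{"xyz":[0,-1,0],"delta_rot":[0,0,0],"hand":1},{"xyz":[0,-2,0],"delta_rot":[0,0,0],"hand":1},{"xyz":[0,-3,0],"delta_rot":[0,0,0],"hand":1},{"xyz":[0,-4,0],"delta_rot":[0,0,0],"hand":1},{"xyz":[0,-4,0],"delta_rot":[0,0,0],"hand":1}]' | egrep 'posi|force'; done
```

```text
position: [0.4502, 0.0147, 0.0805]
force: [0.5, 1.7, 6.9]
grasp_force: 30.0
position: [0.4458, 0.0148, 0.0801]
force: [2.1, 1.1, 4.4]
grasp_force: 3.0
```

```bash
T='python3 -m handwheel'
$T '[{"xyz":[0,0,0],"delta_rot":[0,0,0],"hand":1},{"xyz":[0,0,0],"delta_rot":[0,0,0],"hand":1},{"xyz":[0,0,0],"delta_rot":[0,0,0],"hand":1},{"xyz":[0,0,0],"delta_rot":[0,0,0],"hand":1},{"xyz":[0,0,0],"delta_rot":[0,0,0],"hand":1}]' | egrep 'posi|force'; 
$T '[{"xyz":[0,-1,0],"delta_rot":[0,0,0],"hand":1},{"xyz":[0,-2,0],"delta_rot":[0,0,0],"hand":1},{"xyz":[0,-3,0],"delta_rot":[0,0,0],"hand":1},{"xyz":[0,-4,0],"delta_rot":[0,0,0],"hand":1},{"xyz":[0,-4,0],"delta_rot":[0,0,0],"hand":1}]' | egrep 'posi|force'
python3 -c "
from h import *
cap('scene','s2.png',(200,130,460,325),3); plan((.44,.015,.18))"
```

```text
position: [0.4456, 0.0149, 0.08]
force: [1.7, -0.8, 7.6]
grasp_force: 30.0
position: [0.4433, 0.015, 0.08]
force: [4.1, 1.7, 4.8]
grasp_force: 30.0
shift [-0.1, -2.8, -100.0] (100 mm) | pos [0.4433 0.0149 0.08  ] j6 -10 op 0.12 gf 30.0 F [5.2 2.  4.9] t 9.7
```

View pics/s2.png

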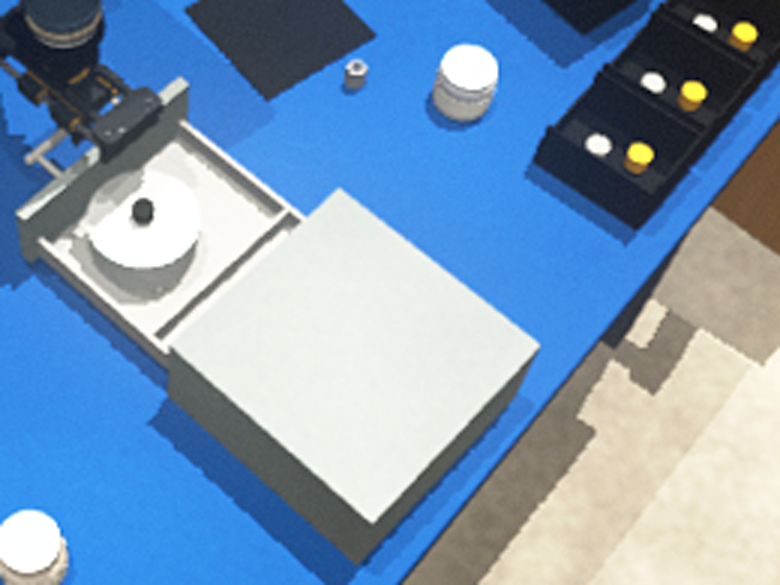

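The drawer is open and the lidded tin shows its knob at crop (143,210). I'll confirm the end stop before I let go.

```bash
T='python3 -m handwheel'
$T '[{"xyz":[0,-1,0],"delta_rot":[0,0,0],"hand":1},{"xyz":[0,-2,0],"delta_rot":[0,0,0],"hand":1},{"xyz":[0,-3,0],"delta_rot":[0,0,0],"hand":1},{"xyz":[0,-4,0],"delta_rot":[0,0,0],"hand":1},{"xyz":[0,-5,0],"delta_rot":[0,0,0],"hand":1}]' | egrep 'posi|force'
python3 -c "
from h import *
print(ray('scene',200+143/3,130+210/3,.092),ray('scene',200+143/3,130+210/3,.077))"
```

```text
position: [0.4434, 0.0148, 0.0801]
force: [13.8, 5.5, -3.9]
grasp_force: 30.0
[ 0.56972841 -0.01494536  0.092     ] [ 0.56349044 -0.00807646  0.077     ]
```

```bash
T='python3 -m handwheel'
$T '[{"xyz":[0,5,0],"delta_rot":[0,0,0],"hand":1},{"xyz":[0,6,0],"delta_rot":[0,0,0],"hand":0.2},{"xyz":[0,6,0],"delta_rot":[0,0,0],"hand":0.2},{"xyz":[0,6,0],"delta_rot":[0,0,0],"hand":0.2},{"xyz":[0,6,0],"delta_rot":[0,0,0],"hand":0.2}]' | egrep 'posi|force|open'
$T '[{"xyz":[0,0,-10],"delta_rot":[0,0,0],"hand":0.2},{"xyz":[0,0,-40],"delta_rot":[0,0,0],"hand":0},{"xyz":[0,0,-90],"delta_rot":[0,0,0],"hand":0},{"xyz":[0,40,-90],"delta_rot":[0,0,0],"hand":0},{"xyz":[0,80,-90],"delta_rot":[0,0,0],"hand":0}]' | egrep 'posi|force'
python3 -c "
from h import *
plan((.569,-.014,.12),-3.1)
cap('scene','s3.png',(210,160,290,230),8); plan((.569,-.014,.12),-3.1)"
```

```text
position: [0.4411, 0.0153, 0.0793]
force: [0.3, 0.2, -0.2]
opening: 0.386
grasp_force: 0.0
position: [0.5228, 0.011, 0.1716]
force: [0.4, 0.8, 0.2]
grasp_force: 0.0
shift [-22.5, 47.3, 51.8] (74 mm) rotz 0.002 rad | other -3.139 | pos [0.5228 0.011  0.1716] j6 -8 op 0.50 gf 0.0 F [0.4 0.8 0.2] t 11.6
shift [-21.6, 39.4, 52.4] (69 mm) rotz 0.001 rad | other -3.140 | pos [0.5301 0.0097 0.1719] j6 -8 op 0.50 gf 0.0 F [ 5.2 -0.2  1.1] t 11.6
```

View pics/s3.png

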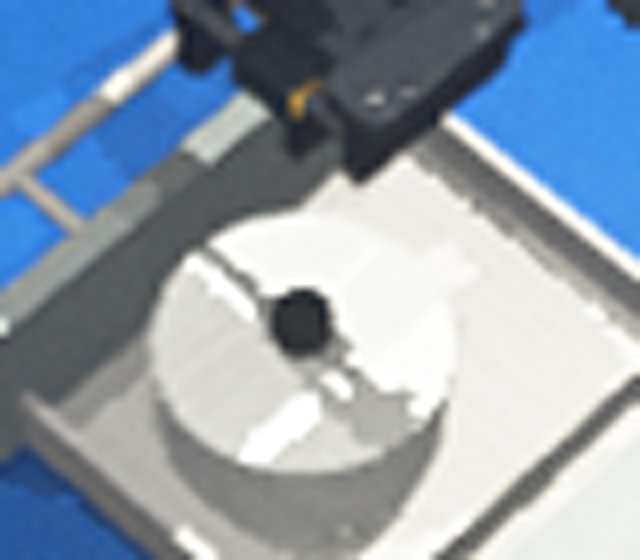

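The lid flange spans crop x 150–460 and y 208–474, so its centre is at (305,341). The knob is at (301,322).

```bash
python3 -c "
from h import *
print(ray('scene',247.7,202.2,.0765),ray('scene',247.2,199.8,.091))
print([p for p in [proj('scene',(.4434,.0149,.09))]])
plan((.568,-.013,.12),-3.1)"
```

```text
[ 0.56852523 -0.01357847  0.0765    ] [ 0.56780649 -0.01488558  0.091     ]
[array([223.58271309, 171.14880045])]
shift [-20.6, 38.4, 52.4] (68 mm) rotz 0.001 rad | other -3.140 | pos [0.5301 0.0097 0.1719] j6 -8 op 0.50 gf 0.0 F [ 5.2 -0.2  1.1] t 11.6
```

```bash
T='python3 -m handwheel'
$T '[{"xyz":[-10,18,10],"delta_rot":[0,0,0],"hand":0},{"xyz":[-22,37,30],"delta_rot":[0,0,0],"hand":0},{"xyz":[-22,37,48],"delta_rot":[0,0,0],"hand":0},{"xyz":[-22,37,48],"delta_rot":[0,0,0],"hand":0},{"xyz":[-22,37,48],"delta_rot":[0,0,0],"hand":0}]' | egrep 'posi|force|open'
python3 -c "
from h import *
plan((.568,-.014,.087),-3.1)"
```

```text
position: [0.557, -0.013, 0.1216]
force: [1.0, -0.1, 0.4]
opening: 0.499
grasp_force: 0.0
shift [-0.4, 11.0, 34.6] (36 mm) rotz 0.002 rad | other -3.140 | pos [ 0.557  -0.013   0.1216] j6 -10 op 0.50 gf 0.0 F [ 1.  -0.1  0.4] t 12.2
```

```bash
T='python3 -m handwheel'
$T '[{"xyz":[0,11,0],"delta_rot":[0,0,0],"hand":0},{"xyz":[0,11,12],"delta_rot":[0,0,0],"hand":0},{"xyz":[0,11,24],"delta_rot":[0,0,0],"hand":0},{"xyz":[0,11,33],"delta_rot":[0,0,0],"hand":0},{"xyz":[0,11,33],"delta_rot":[0,0,0],"hand":0}]' | egrep 'posi|force|open'
$T '[{"xyz":[0,0,0],"delta_rot":[0,0,0],"hand":1},{"xyz":[0,0,0],"delta_rot":[0,0,0],"hand":1},{"xyz":[0,0,0],"delta_rot":[0,0,0],"hand":1},{"xyz":[0,0,0],"delta_rot":[0,0,0],"hand":1},{"xyz":[0,0,0],"delta_rot":[0,0,0],"hand":1}]' | egrep 'posi|force|open'
```

```text
position: [0.5675, -0.0132, 0.0873]
force: [0.2, 0.6, -0.0]
opening: 0.499
grasp_force: 0.0
position: [0.5687, -0.0135, 0.0889]
force: [0.2, 1.5, 2.9]
opening: 0.262
grasp_force: 30.0
```

```bash
T='python3 -m handwheel'
$T '[{"xyz":[0,0,-4],"delta_rot":[0,0,0],"hand":1},{"xyz":[0,0,-12],"delta_rot":[0,0,0],"hand":1},{"xyz":[0,0,-30],"delta_rot":[0,0,0],"hand":1},{"xyz":[0,0,-55],"delta_rot":[0,0,0],"hand":1},{"xyz":[0,0,-75],"delta_rot":[0,0,0],"hand":1}]' | egrep 'posi|force|open'
$T '[{"xyz":[0,0,0],"delta_rot":[0,0,0],"hand":1},{"xyz":[0,0,0],"delta_rot":[0,0,0],"hand":1},{"xyz":[0,0,0],"delta_rot":[0,0,0],"hand":1},{"xyz":[0,0,0],"delta_rot":[0,0,0],"hand":1},{"xyz":[0,0,0],"delta_rot":[0,0,0],"hand":1}]' | egrep 'posi|force|open'
python3 -c "
from h import *
plan((.480,.3175,.08),30)"
```

```text
position: [0.5687, -0.0134, 0.1648]
force: [-0.1, -0.1, -1.1]
opening: 0.264
grasp_force: 30.0
position: [0.5683, -0.0134, 0.1631]
force: [0.9, -0.5, -1.3]
opening: 0.268
grasp_force: 30.0
shift [325.9, -105.4, 83.2] (352 mm) rotz -0.576 rad | other 2.566 | pos [ 0.5683 -0.0134  0.1631] j6 -10 op 0.27 gf 30.0 F [ 0.9 -0.5 -1.3] t 14.7
```

```bash
T='python3 -m handwheel'
$T '[{"xyz":[20,-7,0],"delta_rot":[0,0,0],"hand":1},{"xyz":[55,-18,0],"delta_rot":[0,0,0],"hand":1},{"xyz":[95,-31,0],"delta_rot":[0,0,0],"hand":1},{"xyz":[135,-44,0],"delta_rot":[0,0,0],"hand":1},{"xyz":[175,-57,0],"delta_rot":[0,0,0],"hand":1}]' | egrep 'posi|force|open'
$T '[{"xyz":[40,-13,0],"delta_rot":[0,0,0],"hand":1},{"xyz":[80,-26,0],"delta_rot":[0,0,0],"hand":1},{"xyz":[115,-37,20],"delta_rot":[0,0,0],"hand":1},{"xyz":[140,-45,50],"delta_rot":[0,0,0],"hand":1},{"xyz":[151,-48,80],"delta_rot":[0,0,0],"hand":1}]' | egrep 'posi|force|open'
$T '[{"xyz":[0,0,0],"delta_rot":[0,0,0],"hand":1},{"xyz":[0,0,0],"delta_rot":[0,0,0],"hand":1},{"xyz":[0,0,10],"delta_rot":[0,0,0],"hand":1},{"xyz":[0,0,20],"delta_rot":[0,0,0],"hand":1},{"xyz":[0,0,20],"delta_rot":[0,0,0],"hand":1}]' | egrep 'posi|force|open'
python3 -c "
from h import *
plan((.480,.3175,.024),30)"
```

```text
position: [0.5192, 0.1667, 0.1636]
force: [0.0, 0.3, -0.6]
opening: 0.264
grasp_force: 30.0
position: [0.4788, 0.3202, 0.0831]
force: [0.0, -0.7, -1.2]
opening: 0.265
grasp_force: 30.0
position: [0.4802, 0.3169, 0.0628]
force: [-0.1, 0.3, -1.8]
opening: 0.264
grasp_force: 30.0
shift [0.6, -0.1, 38.8] (39 mm) rotz -0.576 rad | other 2.565 | pos [0.4802 0.3169 0.0628] j6 25 op 0.26 gf 30.0 F [-0.1  0.3 -1.8] t 16.6
```

```bash
T='python3 -m handwheel'
$T '[{"xyz":[0,0,12],"delta_rot":[0,0,0],"hand":1},{"xyz":[0,0,24],"delta_rot":[0,0,0],"hand":1},{"xyz":[0,0,34],"delta_rot":[0,0,0],"hand":1},{"xyz":[0,0,38],"delta_rot":[0,0,0],"hand":1},{"xyz":[0,0,39],"delta_rot":[0,0,0],"hand":1}]' | egrep 'posi|force|open'
$T '[{"xyz":[0,0,0],"delta_rot":[0,0,0],"hand":1},{"xyz":[0,0,0],"delta_rot":[0,0,0],"hand":1},{"xyz":[0,0,0],"delta_rot":[0,0,0],"hand":0},{"xyz":[0,0,0],"delta_rot":[0,0,0],"hand":0},{"xyz":[0,0,0],"delta_rot":[0,0,0],"hand":0}]' | egrep 'posi|force|open'
$T '[{"xyz":[0,0,-10],"delta_rot":[0,0,0],"hand":0},{"xyz":[0,0,-40],"delta_rot":[0,0,0],"hand":0},{"xyz":[0,0,-70],"delta_rot":[0,0,0],"hand":0},{"xyz":[0,-30,-70],"delta_rot":[0,0,0],"hand":0},{"xyz":[0,-30,-70],"delta_rot":[0,0,0],"hand":0}]' | egrep 'posi|force|open'
python3 -c "
from h import *
a=cap('scene')[95:215,250:370]; b=cap('scene')[150:270,190:310]; c=cap('top')[180:270,300:390]
f=lambda i:cv2.resize(i,(400,400),interpolation=cv2.INTER_CUBIC)
cv2.imwrite('pics/c3.png',np.hstack([f(a),f(b)])); 
t=cap('top'); cv2.imwrite('pics/c4.png',np.hstack([f(t[180:270,300:390]),f(t[120:220,210:310])]))
plan((.596,.309,.1),90)"
```

```text
position: [0.4804, 0.3175, 0.0241]
force: [-0.2, 0.2, -1.9]
opening: 0.265
grasp_force: 30.0
position: [0.4808, 0.3176, 0.0248]
force: [-0.4, 0.5, -1.0]
opening: 0.475
grasp_force: 0.0
position: [0.4484, 0.3189, 0.0953]
force: [0.5, -0.0, 0.7]
opening: 0.499
grasp_force: 0.0
shift [-2.8, 144.5, -5.2] (145 mm) rotz 1.519 rad | other -1.623 | pos [0.4518 0.3193 0.0946] j6 27 op 0.50 gf 0.0 F [ 0.6 -1.2 -0.1] t 18.7
```

View pics/c3.png

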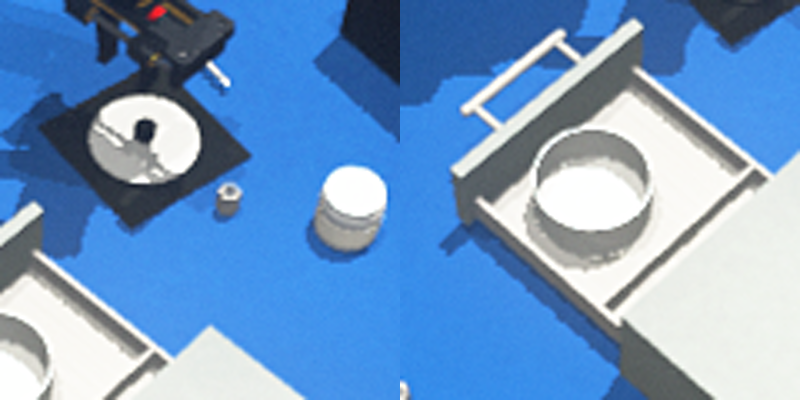

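View pics/c4.png

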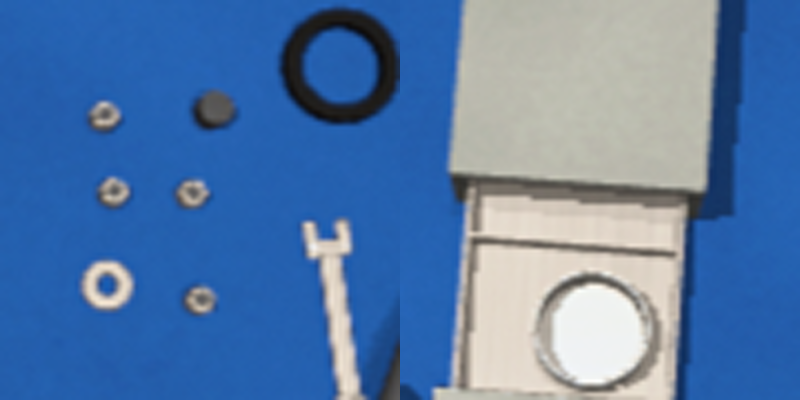

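The lid lies flat on the mat. The tin is open and upright, with its rim centre near c4 (594,329). All five nuts are where I first saw them, with c4 left nut tops at (104,113), (114,190), (192,191) and (201,298).

```bash
T='python3 -m handwheel'
python3 -c "
from h import *
print('tin',ray('top',258.6,202.4,.074),'lid',ray('scene',250+145/3.333,95+139/3.333,.0105))
for x,y in((104,113),(114,190),(192,191),(201,298)): print(ray('top',300+x/4.444,180+y/4.444,.026).round(4))
print('n5',ray('scene',250+229/3.333,95+196/3.333,.02))
plan((.5955,.309,.08),-3)"
```

```text
tin [ 0.56637563 -0.01966137  0.074     ] lid [0.48357753 0.31784572 0.0105    ]
[ 0.5683 -0.2703  0.026 ]
[ 0.5011 -0.2786  0.026 ]
[ 0.5017 -0.3458  0.026 ]
[ 0.4098 -0.3524  0.026 ]
n5 [0.59667154 0.3103236  0.02      ]
shift [-2.8, 144.0, 14.8] (145 mm) rotz 0.000 rad | other -3.141 | pos [0.4518 0.3193 0.0946] j6 27 op 0.50 gf 0.0 F [ 0.6 -1.2 -0.1] t 18.7
```

```bash
T='python3 -m handwheel'
$T '[{"xyz":[0,40,0],"delta_rot":[0,0,0],"hand":0},{"xyz":[-2,90,0],"delta_rot":[0,0,0],"hand":0},{"xyz":[-2,130,0],"delta_rot":[0,0,0],"hand":0},{"xyz":[-2,144,20],"delta_rot":[0,0,0],"hand":0},{"xyz":[-2,144,40],"delta_rot":[0,0,0],"hand":0}]' | egrep 'posi|force|open'
$T '[{"xyz":[0,0,0],"delta_rot":[0,0,0],"hand":0},{"xyz":[0,0,0],"delta_rot":[0,0,0],"hand":0},{"xyz":[0,0,0],"delta_rot":[0,0,0],"hand":0},{"xyz":[0,0,0],"delta_rot":[0,0,0],"hand":0},{"xyz":[0,0,0],"delta_rot":[0,0,0],"hand":0}]' | egrep 'posi|force|open'
python3 -c "
from h import *
a=cap('scene')[130:190,280:360]
cv2.imwrite('pics/c5.png',cv2.resize(a,None,fx=6,fy=6,interpolation=cv2.INTER_CUBIC))
plan((.5955,.3095,.018),-3)
print(proj('scene',(.596,.3095,.014)),proj('scene',bot.read_state()['position']))"
```

```text
position: [0.5964, 0.3091, 0.0535]
force: [-1.1, -0.1, 0.0]
opening: 0.5
grasp_force: 0.0
position: [0.5945, 0.3099, 0.0551]
force: [0.5, 0.9, -0.2]
opening: 0.5
grasp_force: 0.0
shift [-0.2, 1.0, 37.0] (37 mm) rotz 0.001 rad | other -3.141 | pos [0.5944 0.3098 0.055 ] j6 21 op 0.50 gf 0.0 F [ 0.9  0.4 -0.2] t 20.0
[318.18802304 154.9329839 ] [319.30880753 147.07632988]
```

View pics/c5.png

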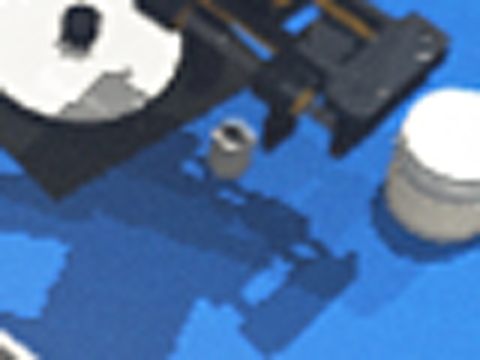

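The nut is at crop (230,150), as predicted, but the fingers look offset to the right, at about (275,145) and (345,155). I'll check with projected markers.

```bash
python3 -c "
from h import *
s=bot.read_state(); R=np.array(s['tcp_rot']); p=np.array(s['position'])
def mk(n,x0,y0,w,h,f):
    im=cv2.resize(cap(n)[y0:y0+h,x0:x0+w],None,fx=f,fy=f,interpolation=cv2.INTER_CUBIC)
    for d,c in (((0,0,.008),(0,0,255)),((0,.0215,.008),(0,255,0)),((0,-.0215,.008),(0,255,0)),((0,.095,-.062),(0,255,255)),((0,-.095,-.062),(0,255,255))):
        u,v=proj(n,p+R@np.array(d)); cv2.circle(im,(int((u-x0)*f),int((v-y0)*f)),4,c,-1)
    return im
cv2.imwrite('pics/c6.png',np.hstack([mk('scene',270,90,100,100,4),mk('top',120,130,100,100,4)]))
print(p)"
```

```text
[0.59444436 0.30978145 0.05499976]
```

View pics/c6.png

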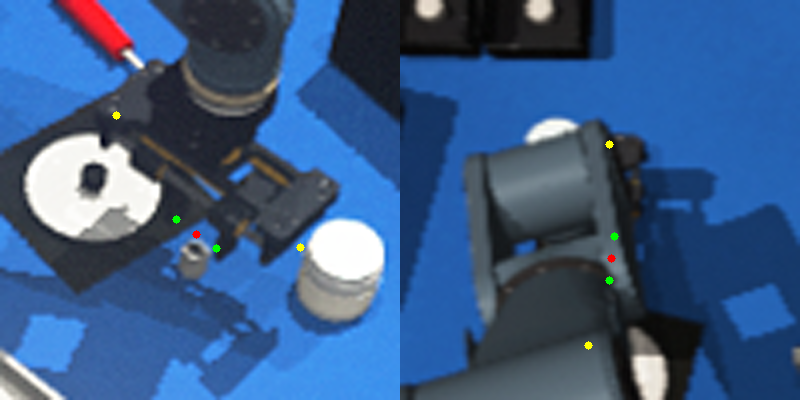

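The right finger tip matches its marker to within a few mm, so the kinematics hold. I'm descending in steps and watching the force.

```bash
T='python3 -m handwheel'
$T '[{"xyz":[0,1,5],"delta_rot":[0,0,0],"hand":0},{"xyz":[0,1,10],"delta_rot":[0,0,0],"hand":0},{"xyz":[0,1,15],"delta_rot":[0,0,0],"hand":0},{"xyz":[0,1,19],"delta_rot":[0,0,0],"hand":0},{"xyz":[0,1,23],"delta_rot":[0,0,0],"hand":0}]' | egrep 'posi|force|open'
$T '[{"xyz":[0,0,3],"delta_rot":[0,0,0],"hand":0},{"xyz":[0,0,6],"delta_rot":[0,0,0],"hand":0},{"xyz":[0,0,10],"delta_rot":[0,0,0],"hand":0},{"xyz":[0,0,14],"delta_rot":[0,0,0],"hand":0},{"xyz":[0,0,14],"delta_rot":[0,0,0],"hand":0}]' | egrep 'posi|force|open'
$T '[{"xyz":[0,0,0],"delta_rot":[0,0,0],"hand":1},{"xyz":[0,0,0],"delta_rot":[0,0,0],"hand":1},{"xyz":[0,0,0],"delta_rot":[0,0,0],"hand":1},{"xyz":[0,0,0],"delta_rot":[0,0,0],"hand":1},{"xyz":[0,0,0],"delta_rot":[0,0,0],"hand":1}]' | egrep 'posi|force|open'
```

```text
position: [0.5953, 0.3096, 0.0311]
force: [0.4, -0.3, -0.1]
opening: 0.497
grasp_force: 0.0
position: [0.595, 0.3095, 0.0171]
force: [0.1, 0.1, 0.4]
opening: 0.502
grasp_force: 0.0
position: [0.5954, 0.3096, 0.0177]
force: [-0.4, 0.5, 1.0]
opening: 0.241
grasp_force: 30.0
```

```bash
T='python3 -m handwheel'
$T '[{"xyz":[0,0,-15],"delta_rot":[0,0,0],"hand":1},{"xyz":[0,0,-45],"delta_rot":[0,0,0],"hand":1},{"xyz":[0,0,-90],"delta_rot":[0,0,0],"hand":1},{"xyz":[0,0,-125],"delta_rot":[0,0,0],"hand":1},{"xyz":[-30,-2,-125],"delta_rot":[0,0,0],"hand":1}]' | egrep 'posi|force|open'
$T '[{"xyz":[-50,-2,0],"delta_rot":[0,0,0],"hand":1},{"xyz":[-110,-4,0],"delta_rot":[0,0,0],"hand":1},{"xyz":[-170,-5,0],"delta_rot":[0,0,0],"hand":1},{"xyz":[-220,-7,0],"delta_rot":[0,0,0],"hand":1},{"xyz":[-260,-8,0],"delta_rot":[0,0,0],"hand":1}]' | egrep 'posi|force|open'
$T '[{"xyz":[0,0,0],"delta_rot":[0,0,0],"hand":1},{"xyz":[0,0,0],"delta_rot":[0,0,0],"hand":1},{"xyz":[0,0,0],"delta_rot":[0,0,0],"hand":1},{"xyz":[0,0,0],"delta_rot":[0,0,0],"hand":1},{"xyz":[0,0,0],"delta_rot":[0,0,0],"hand":1}]' | egrep 'posi|force|open'
python3 -c "
from h import *
plan((.569,.013,.047),-3.1)"
```

```text
position: [0.5948, 0.282, 0.1477]
force: [-0.1, -0.7, 0.2]
opening: 0.242
grasp_force: 30.0
position: [0.5703, 0.0184, 0.1436]
force: [0.3, -0.4, -1.0]
opening: 0.246
grasp_force: 30.0
position: [0.5702, 0.0214, 0.1425]
force: [0.6, -0.3, -0.9]
opening: 0.242
grasp_force: 30.0
shift [-8.4, -0.8, 95.5] (96 mm) rotz 0.003 rad | other -3.138 | pos [0.5702 0.0214 0.1425] j6 -6 op 0.24 gf 30.0 F [ 0.6 -0.3 -0.9] t 23.8
```

```bash
T='python3 -m handwheel'
$T '[{"xyz":[-8,-1,20],"delta_rot":[0,0,0],"hand":1},{"xyz":[-8,-1,45],"delta_rot":[0,0,0],"hand":1},{"xyz":[-8,-1,70],"delta_rot":[0,0,0],"hand":1},{"xyz":[-8,-1,86],"delta_rot":[0,0,0],"hand":1},{"xyz":[-8,-1,95],"delta_rot":[0,0,0],"hand":1}]' | egrep 'posi|force|open'
$T '[{"xyz":[0,0,0],"delta_rot":[0,0,0],"hand":1},{"xyz":[0,0,0],"delta_rot":[0,0,0],"hand":0.4},{"xyz":[0,0,0],"delta_rot":[0,0,0],"hand":0.4},{"xyz":[0,0,0],"delta_rot":[0,0,0],"hand":0.4},{"xyz":[0,0,0],"delta_rot":[0,0,0],"hand":0.4}]' | egrep 'posi|force|open'
$T '[{"xyz":[0,0,-10],"delta_rot":[0,0,0],"hand":0.4},{"xyz":[0,0,-40],"delta_rot":[0,0,0],"hand":0.4},{"xyz":[0,0,-80],"delta_rot":[0,0,0],"hand":0.4},{"xyz":[0,0,-100],"delta_rot":[0,0,0],"hand":0},{"xyz":[0,0,-100],"delta_rot":[0,0,0],"hand":0}]' | egrep 'posi|force|open'
python3 -c "
from h import *
a=cap('scene')
cv2.imwrite('pics/c7.png',np.hstack([cv2.resize(a[160:240,205:285],(400,400),interpolation=cv2.INTER_CUBIC),cv2.resize(a[240:320,110:210],(500,400),interpolation=cv2.INTER_CUBIC)[:,:400]]))
for p in ((.567,-.272,.15),(.5,-.279,.15),(.501,-.347,.15),(.409,-.353,.15)): plan(p,-3.1)"
```

```text
position: [0.5687, 0.0128, 0.0467]
force: [-0.0, -0.4, -1.0]
opening: 0.242
grasp_force: 30.0
position: [0.5691, 0.0125, 0.0479]
force: [-0.4, 0.3, 0.2]
opening: 0.299
grasp_force: 0.0
position: [0.5702, 0.0124, 0.1498]
force: [0.1, -0.4, -0.1]
opening: 0.441
grasp_force: 0.0
shift [-284.3, 12.6, -1.5] (285 mm) rotz 0.002 rad | other -3.139 | pos [0.5691 0.0126 0.1484] j6 -7 op 0.46 gf 0.0 F [-0.  -0.2 -0.3] t 25.8
shift [-294.8, -53.9, -1.6] (300 mm) rotz 0.002 rad | other -3.139 | pos [0.5691 0.0126 0.1484] j6 -7 op 0.46 gf 0.0 F [-0.  -0.2 -0.3] t 25.8
shift [-362.6, -49.4, -1.6] (366 mm) rotz 0.002 rad | other -3.139 | pos [0.5691 0.0126 0.1484] j6 -7 op 0.46 gf 0.0 F [-0.  -0.2 -0.3] t 25.8
shift [-373.4, -141.0, -1.8] (399 mm) rotz 0.002 rad | other -3.139 | pos [0.5691 0.0126 0.1484] j6 -7 op 0.46 gf 0.0 F [-0.  -0.2 -0.3] t 25.8
```

View pics/c7.png

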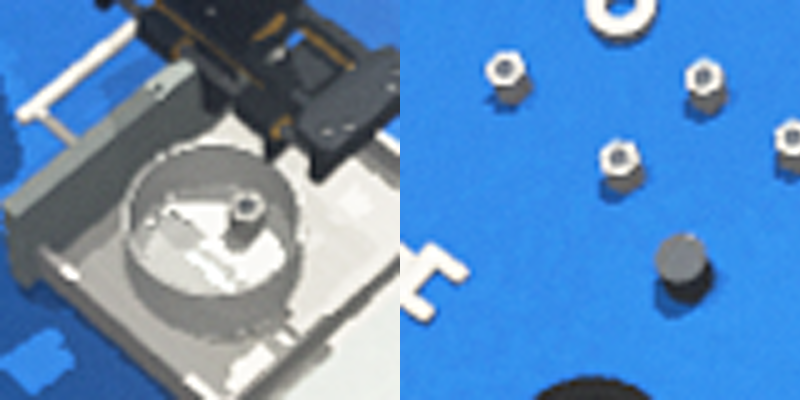

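The nut stands upright in the tin at crop (247,215), and the other four nuts haven't moved. I'll get their exact centres from blobs, so any knock shows up in numbers.

```bash
cat >> h.py <<'E'
def nuts():
    for n in ('scene','top'):
        im=cap(n); hsv=cv2.cvtColor(im,cv2.COLOR_BGR2HSV)
        m=((hsv[:,:,1]<100)).astype(np.uint8)
        c,l,st,ce=cv2.connectedComponentsWithStats(m)
        for i in range(1,c):
            if 20<st[i,4]<140:
                p=ray(n,*ce[i],.016)
                if .33<p[0]<.66 and -.45<p[1]<-.2: print(n,st[i,4],p[:2].round(4))
E
python3 -c "
from h import *
nuts()"
```

```text
scene 69 [ 0.4075 -0.3507]
scene 69 [ 0.499 -0.277]
scene 70 [ 0.5661 -0.269 ]
scene 69 [ 0.4992 -0.3444]
scene 111 [ 0.5717 -0.3633]
top 52 [ 0.5769 -0.3656]
top 34 [ 0.5687 -0.2702]
top 35 [ 0.5021 -0.2776]
top 35 [ 0.5013 -0.346 ]
top 92 [ 0.4204 -0.272 ]
top 32 [ 0.4098 -0.3514]
```

```bash
T='python3 -m handwheel'
$T '[{"xyz":[-50,2,0],"delta_rot":[0,0,0],"hand":0},{"xyz":[-110,5,0],"delta_rot":[0,0,0],"hand":0},{"xyz":[-170,8,0],"delta_rot":[0,0,0],"hand":0},{"xyz":[-230,10,0],"delta_rot":[0,0,0],"hand":0},{"xyz":[-282,13,0],"delta_rot":[0,0,0],"hand":0}]' | egrep 'posi|force'
$T '[{"xyz":[0,0,0],"delta_rot":[0,0,0],"hand":0},{"xyz":[0,0,30],"delta_rot":[0,0,0],"hand":0},{"xyz":[0,0,60],"delta_rot":[0,0,0],"hand":0},{"xyz":[0,0,80],"delta_rot":[0,0,0],"hand":0},{"xyz":[0,0,80],"delta_rot":[0,0,0],"hand":0}]' | egrep 'posi|force'
python3 -c "
from h import *
plan((.5673,-.270,.018),-3.1)"
```

```text
position: [0.5662, -0.2716, 0.1458]
force: [1.1, 0.4, 0.6]
grasp_force: 0.0
position: [0.5652, -0.2671, 0.0647]
force: [-0.2, -0.8, 0.5]
grasp_force: 0.0
shift [-3.0, 2.5, 46.7] (47 mm) rotz 0.003 rad | other -3.139 | pos [ 0.5652 -0.2671  0.0647] j6 -33 op 0.50 gf 0.0 F [-0.2 -0.8  0.5] t 27.1
```

```bash
T='python3 -m handwheel'
$T '[{"xyz":[-3,2,5],"delta_rot":[0,0,0],"hand":0},{"xyz":[-3,2,15],"delta_rot":[0,0,0],"hand":0},{"xyz":[-3,2,28],"delta_rot":[0,0,0],"hand":0},{"xyz":[-3,2,40],"delta_rot":[0,0,0],"hand":0},{"xyz":[-3,2,47],"delta_rot":[0,0,0],"hand":0}]' | egrep 'posi|force'
$T '[{"xyz":[0,0,0],"delta_rot":[0,0,0],"hand":1},{"xyz":[0,0,0],"delta_rot":[0,0,0],"hand":1},{"xyz":[0,0,0],"delta_rot":[0,0,0],"hand":1},{"xyz":[0,0,0],"delta_rot":[0,0,0],"hand":1},{"xyz":[0,0,0],"delta_rot":[0,0,0],"hand":1}]' | egrep 'posi|force|open'
$T '[{"xyz":[0,0,-15],"delta_rot":[0,0,0],"hand":1},{"xyz":[0,0,-45],"delta_rot":[0,0,0],"hand":1},{"xyz":[0,0,-90],"delta_rot":[0,0,0],"hand":1},{"xyz":[0,0,-125],"delta_rot":[0,0,0],"hand":1},{"xyz":[20,-1,-125],"delta_rot":[0,0,0],"hand":1}]' | egrep 'posi|force|open'
$T '[{"xyz":[50,-3,0],"delta_rot":[0,0,0],"hand":1},{"xyz":[100,-6,0],"delta_rot":[0,0,0],"hand":1},{"xyz":[155,-9,0],"delta_rot":[0,0,0],"hand":1},{"xyz":[190,-11,0],"delta_rot":[0,0,0],"hand":1},{"xyz":[206,-12,0],"delta_rot":[0,0,0],"hand":1}]' | egrep 'posi|force|open'
$T '[{"xyz":[0,0,0],"delta_rot":[0,0,0],"hand":1},{"xyz":[0,0,0],"delta_rot":[0,0,0],"hand":1},{"xyz":[0,0,0],"delta_rot":[0,0,0],"hand":1},{"xyz":[0,0,0],"delta_rot":[0,0,0],"hand":1},{"xyz":[0,0,0],"delta_rot":[0,0,0],"hand":1}]' | egrep 'posi|force|open'
python3 -c "
from h import *
plan((.566,-.043,.047),-3.1)"
```

```text
position: [0.5685, -0.2725, 0.0193]
force: [0.4, -0.7, 0.5]
grasp_force: 0.0
position: [0.5693, -0.273, 0.021]
force: [-0.1, 0.1, 0.3]
opening: 0.234
grasp_force: 30.0
position: [0.5715, -0.2549, 0.1498]
force: [0.6, 0.4, 0.2]
opening: 0.237
grasp_force: 30.0
position: [0.5661, -0.0434, 0.1446]
force: [-0.3, 0.1, -0.5]
opening: 0.239
grasp_force: 30.0
position: [0.5678, -0.0471, 0.1455]
force: [-1.0, 0.6, -0.5]
opening: 0.235
grasp_force: 30.0
shift [4.0, -2.0, 98.5] (99 mm) rotz 0.001 rad | other -3.140 | pos [ 0.5678 -0.0471  0.1455] j6 -13 op 0.24 gf 30.0 F [-1.   0.6 -0.5] t 30.2
```

```bash
T='python3 -m handwheel'
$T '[{"xyz":[4,-2,20],"delta_rot":[0,0,0],"hand":1},{"xyz":[4,-2,45],"delta_rot":[0,0,0],"hand":1},{"xyz":[4,-2,70],"delta_rot":[0,0,0],"hand":1},{"xyz":[4,-2,87],"delta_rot":[0,0,0],"hand":1},{"xyz":[4,-2,96],"delta_rot":[0,0,0],"hand":1}]' | egrep 'posi|force|open'
$T '[{"xyz":[0,0,0],"delta_rot":[0,0,0],"hand":1},{"xyz":[0,0,0],"delta_rot":[0,0,0],"hand":0.4},{"xyz":[0,0,0],"delta_rot":[0,0,0],"hand":0.4},{"xyz":[0,0,0],"delta_rot":[0,0,0],"hand":0.4},{"xyz":[0,0,0],"delta_rot":[0,0,0],"hand":0.4}]' | egrep 'posi|force|open'
$T '[{"xyz":[0,0,-10],"delta_rot":[0,0,0],"hand":0.4},{"xyz":[0,0,-40],"delta_rot":[0,0,0],"hand":0.4},{"xyz":[0,0,-80],"delta_rot":[0,0,0],"hand":0.4},{"xyz":[0,0,-100],"delta_rot":[0,0,0],"hand":0},{"xyz":[0,0,-100],"delta_rot":[0,0,0],"hand":0}]' | egrep 'posi|force|open'
python3 -c "
from h import *
nuts()
plan((.5003,-.345,.07),-3.1)"
```

```text
position: [0.5658, -0.0424, 0.0487]
force: [0.6, 0.1, 0.9]
opening: 0.236
grasp_force: 30.0
position: [0.5662, -0.0424, 0.0499]
force: [-1.1, -0.0, 0.0]
opening: 0.303
grasp_force: 0.0
position: [0.5674, -0.0426, 0.1518]
force: [-0.4, 0.2, -0.3]
opening: 0.441
grasp_force: 0.0
scene 68 [ 0.4075 -0.3505]
scene 70 [ 0.4991 -0.2772]
scene 70 [ 0.4993 -0.3446]
scene 111 [ 0.5717 -0.3633]
top 52 [ 0.5769 -0.3656]
top 35 [ 0.5021 -0.2776]
top 35 [ 0.5013 -0.346 ]
top 93 [ 0.4205 -0.2717]
top 32 [ 0.4098 -0.3514]
shift [-305.7, -49.4, 79.4] (320 mm) rotz 0.002 rad | other -3.140 | pos [ 0.5656 -0.0423  0.1494] j6 -13 op 0.48 gf 0.0 F [-0.1  0.4  0.7] t 32.2
```

```bash
T='python3 -m handwheel'
$T '[{"xyz":[-60,-10,0],"delta_rot":[0,0,0],"hand":0},{"xyz":[-120,-20,0],"delta_rot":[0,0,0],"hand":0},{"xyz":[-180,-30,0],"delta_rot":[0,0,0],"hand":0},{"xyz":[-240,-40,0],"delta_rot":[0,0,0],"hand":0},{"xyz":[-298,-49,0],"delta_rot":[0,0,0],"hand":0}]' | egrep 'posi|force'
$T '[{"xyz":[-8,0,0],"delta_rot":[0,0,0],"hand":0},{"xyz":[-8,0,30],"delta_rot":[0,0,0],"hand":0},{"xyz":[-8,0,60],"delta_rot":[0,0,0],"hand":0},{"xyz":[-8,0,80],"delta_rot":[0,0,0],"hand":0},{"xyz":[-8,0,80],"delta_rot":[0,0,0],"hand":0}]' | egrep 'posi|force'
python3 -c "
from h import *
plan((.5003,-.345,.018),-3.1)"
```

```text
position: [0.5002, -0.3387, 0.1478]
force: [1.4, -0.6, 1.0]
grasp_force: 0.0
position: [0.4997, -0.3427, 0.0668]
force: [0.0, 0.1, 0.6]
grasp_force: 0.0
shift [-2.5, 1.0, 48.8] (49 mm) rotz 0.003 rad | other -3.139 | pos [ 0.4997 -0.3427  0.0668] j6 -42 op 0.50 gf 0.0 F [0.  0.1 0.6] t 33.5
```

```bash
T='python3 -m handwheel'
$T '[{"xyz":[-2,1,5],"delta_rot":[0,0,0],"hand":0},{"xyz":[-2,1,15],"delta_rot":[0,0,0],"hand":0},{"xyz":[-2,1,30],"delta_rot":[0,0,0],"hand":0},{"xyz":[-2,1,42],"delta_rot":[0,0,0],"hand":0},{"xyz":[-2,1,49],"delta_rot":[0,0,0],"hand":0}]' | egrep 'posi|force'
$T '[{"xyz":[0,0,0],"delta_rot":[0,0,0],"hand":1},{"xyz":[0,0,0],"delta_rot":[0,0,0],"hand":1},{"xyz":[0,0,0],"delta_rot":[0,0,0],"hand":1},{"xyz":[0,0,0],"delta_rot":[0,0,0],"hand":1},{"xyz":[0,0,0],"delta_rot":[0,0,0],"hand":1}]' | egrep 'posi|force|open'
$T '[{"xyz":[0,0,-15],"delta_rot":[0,0,0],"hand":1},{"xyz":[0,0,-45],"delta_rot":[0,0,0],"hand":1},{"xyz":[0,0,-90],"delta_rot":[0,0,0],"hand":1},{"xyz":[0,0,-128],"delta_rot":[0,0,0],"hand":1},{"xyz":[40,6,-128],"delta_rot":[0,0,0],"hand":1}]' | egrep 'posi|force|open'
$T '[{"xyz":[60,9,0],"delta_rot":[0,0,0],"hand":1},{"xyz":[120,18,0],"delta_rot":[0,0,0],"hand":1},{"xyz":[180,27,0],"delta_rot":[0,0,0],"hand":1},{"xyz":[240,36,0],"delta_rot":[0,0,0],"hand":1},{"xyz":[293,44,0],"delta_rot":[0,0,0],"hand":1}]' | egrep 'posi|force|open'
$T '[{"xyz":[0,0,0],"delta_rot":[0,0,0],"hand":1},{"xyz":[0,0,0],"delta_rot":[0,0,0],"hand":1},{"xyz":[0,0,0],"delta_rot":[0,0,0],"hand":1},{"xyz":[0,0,0],"delta_rot":[0,0,0],"hand":1},{"xyz":[0,0,0],"delta_rot":[0,0,0],"hand":1}]' | egrep 'posi|force|open'
python3 -c "
from h import *
plan((.5675,-.015,.047),-3.1)"
```

```text
position: [0.5016, -0.347, 0.0193]
force: [-0.5, 0.3, 0.0]
grasp_force: 0.0
position: [0.5023, -0.3477, 0.021]
force: [0.3, 0.3, 2.2]
opening: 0.236
grasp_force: 30.0
position: [0.5127, -0.3121, 0.1535]
force: [1.5, 0.4, -0.4]
opening: 0.236
grasp_force: 30.0
position: [0.5696, -0.0153, 0.1496]
force: [-0.1, -0.6, -0.0]
opening: 0.237
grasp_force: 30.0
position: [0.5692, -0.0185, 0.1485]
force: [-0.3, -0.1, 0.3]
opening: 0.231
grasp_force: 30.0
shift [3.4, -1.9, 101.5] (102 mm) rotz 0.000 rad | other -3.141 | pos [ 0.5692 -0.0185  0.1485] j6 -10 op 0.23 gf 30.0 F [-0.3 -0.1  0.3] t 36.6
```

```bash
T='python3 -m handwheel'
$T '[{"xyz":[3,-2,20],"delta_rot":[0,0,0],"hand":1},{"xyz":[3,-2,45],"delta_rot":[0,0,0],"hand":1},{"xyz":[3,-2,70],"delta_rot":[0,0,0],"hand":1},{"xyz":[3,-2,90],"delta_rot":[0,0,0],"hand":1},{"xyz":[3,-2,99],"delta_rot":[0,0,0],"hand":1}]' | egrep 'posi|force|open'
$T '[{"xyz":[0,0,0],"delta_rot":[0,0,0],"hand":1},{"xyz":[0,0,0],"delta_rot":[0,0,0],"hand":0.4},{"xyz":[0,0,0],"delta_rot":[0,0,0],"hand":0.4},{"xyz":[0,0,0],"delta_rot":[0,0,0],"hand":0.4},{"xyz":[0,0,0],"delta_rot":[0,0,0],"hand":0.4}]' | egrep 'posi|force|open'
$T '[{"xyz":[0,0,-10],"delta_rot":[0,0,0],"hand":0.4},{"xyz":[0,0,-40],"delta_rot":[0,0,0],"hand":0.4},{"xyz":[0,0,-80],"delta_rot":[0,0,0],"hand":0.4},{"xyz":[0,0,-100],"delta_rot":[0,0,0],"hand":0},{"xyz":[0,0,-100],"delta_rot":[0,0,0],"hand":0}]' | egrep 'posi|force|open'
python3 -c "
from h import *
nuts()
plan((.5005,-.2775,.07),-93)"
```

```text
position: [0.5669, -0.0147, 0.0484]
force: [-0.1, 0.1, -1.3]
opening: 0.237
grasp_force: 30.0
position: [0.5677, -0.0144, 0.0499]
force: [-0.8, 0.3, -0.3]
opening: 0.294
grasp_force: 0.0
position: [0.5688, -0.0146, 0.1518]
force: [-0.1, 0.8, -0.3]
opening: 0.437
grasp_force: 0.0
scene 69 [ 0.4075 -0.3507]
scene 69 [ 0.499 -0.277]
scene 111 [ 0.5717 -0.3633]
top 51 [ 0.5772 -0.3657]
top 35 [ 0.5021 -0.2776]
top 92 [ 0.4204 -0.272 ]
top 31 [ 0.4098 -0.3518]
shift [-266.3, -52.8, 79.4] (283 mm) rotz -1.570 rad | other 1.571 | pos [ 0.567  -0.0143  0.1494] j6 -10 op 0.48 gf 0.0 F [ 0.7 -0.3 -0.6] t 38.5
```

```bash
T='python3 -m handwheel'
$T '[{"xyz":[-53,-11,0],"delta_rot":[0,0,0],"hand":0},{"xyz":[-106,-21,0],"delta_rot":[0,0,0],"hand":0},{"xyz":[-159,-32,0],"delta_rot":[0,0,0],"hand":0},{"xyz":[-212,-42,0],"delta_rot":[0,0,0],"hand":0},{"xyz":[-266,-53,0],"delta_rot":[0,0,0],"hand":0}]' | egrep 'posi|force'
$T '[{"xyz":[0,0,0],"delta_rot":[0,0,0.15],"hand":0},{"xyz":[0,0,0],"delta_rot":[0,0,0.3],"hand":0},{"xyz":[0,0,0],"delta_rot":[0,0,0.45],"hand":0},{"xyz":[0,0,0],"delta_rot":[0,0,0.6],"hand":0},{"xyz":[0,0,0],"delta_rot":[0,0,0.78],"hand":0}]' | egrep 'posi|force'
$T '[{"xyz":[0,0,15],"delta_rot":[0,0,0.18],"hand":0},{"xyz":[0,0,40],"delta_rot":[0,0,0.36],"hand":0},{"xyz":[0,0,65],"delta_rot":[0,0,0.54],"hand":0},{"xyz":[0,0,80],"delta_rot":[0,0,0.7],"hand":0},{"xyz":[0,0,80],"delta_rot":[0,0,0.79],"hand":0}]' | egrep 'posi|force'
$T '[{"xyz":[0,0,0],"delta_rot":[0,0,0],"hand":0},{"xyz":[0,0,0],"delta_rot":[0,0,0],"hand":0},{"xyz":[0,0,0],"delta_rot":[0,0,0],"hand":0},{"xyz":[0,0,0],"delta_rot":[0,0,0],"hand":0},{"xyz":[0,0,0],"delta_rot":[0,0,0],"hand":0}]' | egrep 'posi|force'
python3 -c "
from h import *
nuts()
plan((.5005,-.2775,.018),-93)"
```

```text
position: [0.4994, -0.2783, 0.1479]
force: [0.8, 0.1, -0.1]
grasp_force: 0.0
position: [0.4998, -0.2766, 0.1478]
force: [-0.1, -0.4, -0.1]
grasp_force: 0.0
position: [0.4988, -0.2758, 0.0664]
force: [-0.9, 0.5, 1.0]
grasp_force: 0.0
position: [0.5008, -0.2773, 0.0697]
force: [0.2, -0.1, 0.4]
grasp_force: 0.0
scene 70 [ 0.4999 -0.2774]
scene 112 [ 0.5716 -0.3634]
shift [-0.2, 0.2, 51.7] (52 mm) rotz 0.001 rad | other -3.140 | pos [ 0.5007 -0.2773  0.0697] j6 53 op 0.50 gf 0.0 F [0.2 0.2 0.3] t 41.1
```

```bash
T='python3 -m handwheel'
$T '[{"xyz":[0,0,8],"delta_rot":[0,0,0],"hand":0},{"xyz":[0,0,20],"delta_rot":[0,0,0],"hand":0},{"xyz":[0,0,34],"delta_rot":[0,0,0],"hand":0},{"xyz":[0,0,46],"delta_rot":[0,0,0],"hand":0},{"xyz":[0,0,52],"delta_rot":[0,0,0],"hand":0}]' | egrep 'posi|force'
$T '[{"xyz":[0,0,0],"delta_rot":[0,0,0],"hand":1},{"xyz":[0,0,0],"delta_rot":[0,0,0],"hand":1},{"xyz":[0,0,0],"delta_rot":[0,0,0],"hand":1},{"xyz":[0,0,0],"delta_rot":[0,0,0],"hand":1},{"xyz":[0,0,0],"delta_rot":[0,0,0],"hand":1}]' | egrep 'posi|force|open'
$T '[{"xyz":[0,0,-15],"delta_rot":[0,0,0],"hand":1},{"xyz":[0,0,-45],"delta_rot":[0,0,0],"hand":1},{"xyz":[0,0,-90],"delta_rot":[0,0,0],"hand":1},{"xyz":[0,0,-128],"delta_rot":[0,0,0],"hand":1},{"xyz":[10,-30,-128],"delta_rot":[0,0,0],"hand":1}]' | egrep 'posi|force|open'
$T '[{"xyz":[15,-50,0],"delta_rot":[0,0,0],"hand":1},{"xyz":[30,-100,0],"delta_rot":[0,0,0],"hand":1},{"xyz":[46,-150,0],"delta_rot":[0,0,0],"hand":1},{"xyz":[60,-200,0],"delta_rot":[0,0,0],"hand":1},{"xyz":[71,-236,0],"delta_rot":[0,0,0],"hand":1}]' | egrep 'posi|force|open'
$T '[{"xyz":[0,0,0],"delta_rot":[0,0,0],"hand":1},{"xyz":[0,0,0],"delta_rot":[0,0,0],"hand":1},{"xyz":[0,0,0],"delta_rot":[0,0,0],"hand":1},{"xyz":[0,0,0],"delta_rot":[0,0,0],"hand":1},{"xyz":[0,0,0],"delta_rot":[0,0,0],"hand":1}]' | egrep 'posi|force|open'
python3 -c "
from h import *
nuts()
plan((.5955,-.0165,.047),-93)"
```

```text
position: [0.5002, -0.2768, 0.0162]
force: [-0.4, 0.6, -1.1]
grasp_force: 0.0
position: [0.501, -0.2776, 0.018]
force: [0.3, -0.0, 2.5]
opening: 0.249
grasp_force: 30.0
position: [0.5144, -0.2508, 0.1501]
force: [0.3, 1.2, -0.7]
opening: 0.248
grasp_force: 30.0
position: [0.5954, -0.0134, 0.1464]
force: [0.3, -0.2, -0.9]
opening: 0.255
grasp_force: 30.0
position: [0.5951, -0.0166, 0.1456]
force: [0.3, 0.4, -0.7]
opening: 0.253
grasp_force: 30.0
scene 69 [ 0.4075 -0.3507]
scene 111 [ 0.5717 -0.3633]
top 52 [ 0.5769 -0.3656]
top 93 [ 0.4202 -0.2719]
top 32 [ 0.4098 -0.3514]
shift [0.4, 0.3, 98.5] (99 mm) rotz 0.000 rad | other -3.141 | pos [ 0.5951 -0.0162  0.1455] j6 81 op 0.25 gf 30.0 F [-0.6 -0.4 -0.3] t 44.4
```

```bash
T='python3 -m handwheel'
$T '[{"xyz":[0,0,20],"delta_rot":[0,0,0],"hand":1},{"xyz":[0,0,45],"delta_rot":[0,0,0],"hand":1},{"xyz":[0,0,70],"delta_rot":[0,0,0],"hand":1},{"xyz":[0,0,90],"delta_rot":[0,0,0],"hand":1},{"xyz":[0,0,98],"delta_rot":[0,0,0],"hand":1}]' | egrep 'posi|force|open'
$T '[{"xyz":[0,0,0],"delta_rot":[0,0,0],"hand":1},{"xyz":[0,0,0],"delta_rot":[0,0,0],"hand":0.37},{"xyz":[0,0,0],"delta_rot":[0,0,0],"hand":0.37},{"xyz":[0,0,0],"delta_rot":[0,0,0],"hand":0.37},{"xyz":[0,0,0],"delta_rot":[0,0,0],"hand":0.37}]' | egrep 'posi|force|open'
$T '[{"xyz":[0,0,-10],"delta_rot":[0,0,0],"hand":0.37},{"xyz":[0,0,-40],"delta_rot":[0,0,0],"hand":0.37},{"xyz":[0,0,-80],"delta_rot":[0,0,0],"hand":0.37},{"xyz":[0,0,-100],"delta_rot":[0,0,0],"hand":0},{"xyz":[0,0,-100],"delta_rot":[0,0,0],"hand":0}]' | egrep 'posi|force|open'
python3 -c "
from h import *
nuts()
plan((.4087,-.351,.07),-93)"
```

```text
position: [0.5945, -0.0157, 0.0463]
force: [-0.6, -0.1, -0.8]
opening: 0.252
grasp_force: 30.0
position: [0.5954, -0.0158, 0.0479]
force: [0.1, 0.1, -0.1]
opening: 0.317
grasp_force: 0.0
position: [0.5967, -0.016, 0.15]
force: [0.6, 0.2, -0.5]
opening: 0.45
grasp_force: 0.0
scene 69 [ 0.4075 -0.3507]
scene 111 [ 0.5717 -0.3633]
top 52 [ 0.5769 -0.3656]
top 93 [ 0.4202 -0.2719]
top 32 [ 0.4098 -0.3514]
shift [-168.6, 344.4, 77.5] (391 mm) rotz 0.001 rad | other -3.140 | pos [ 0.5948 -0.0157  0.1474] j6 81 op 0.48 gf 0.0 F [-0.4  0.4 -0.6] t 46.4
```

```bash
T='python3 -m handwheel'
$T '[{"xyz":[-24,50,0],"delta_rot":[0,0,0],"hand":0},{"xyz":[-49,100,0],"delta_rot":[0,0,0],"hand":0},{"xyz":[-73,150,0],"delta_rot":[0,0,0],"hand":0},{"xyz":[-98,200,0],"delta_rot":[0,0,0],"hand":0},{"xyz":[-122,250,0],"delta_rot":[0,0,0],"hand":0}]' | egrep 'posi|force'
$T '[{"xyz":[-23,47,0],"delta_rot":[0,0,0],"hand":0},{"xyz":[-46,94,0],"delta_rot":[0,0,0],"hand":0},{"xyz":[-46,94,40],"delta_rot":[0,0,0],"hand":0},{"xyz":[-46,94,77],"delta_rot":[0,0,0],"hand":0},{"xyz":[-46,94,77],"delta_rot":[0,0,0],"hand":0}]' | egrep 'posi|force'
$T '[{"xyz":[0,0,0],"delta_rot":[0,0,0],"hand":0},{"xyz":[0,0,0],"delta_rot":[0,0,0],"hand":0},{"xyz":[0,0,0],"delta_rot":[0,0,0],"hand":0},{"xyz":[0,0,0],"delta_rot":[0,0,0],"hand":0},{"xyz":[0,0,0],"delta_rot":[0,0,0],"hand":0}]' | egrep 'posi|force'
python3 -c "
from h import *
nuts()
plan((.4087,-.351,.018),-93)"
```

```text
position: [0.4588, -0.26, 0.1462]
force: [0.3, 1.6, 0.9]
grasp_force: 0.0
position: [0.4075, -0.3483, 0.0671]
force: [0.2, 0.0, -0.2]
grasp_force: 0.0
position: [0.41, -0.3508, 0.0709]
force: [-0.0, -0.5, -0.7]
grasp_force: 0.0
scene 66 [ 0.4086 -0.351 ]
scene 111 [ 0.5717 -0.3633]
top 52 [ 0.5769 -0.3656]
shift [-1.2, 0.3, 52.7] (53 mm) rotz 0.001 rad | other -3.140 | pos [ 0.4099 -0.3507  0.0707] j6 41 op 0.50 gf 0.0 F [-0.8 -0.3 -1.7] t 48.3
```

```bash
T='python3 -m handwheel'
$T '[{"xyz":[-1,0,8],"delta_rot":[0,0,0],"hand":0},{"xyz":[-1,0,20],"delta_rot":[0,0,0],"hand":0},{"xyz":[-1,0,34],"delta_rot":[0,0,0],"hand":0},{"xyz":[-1,0,46],"delta_rot":[0,0,0],"hand":0},{"xyz":[-1,0,53],"delta_rot":[0,0,0],"hand":0}]' | egrep 'posi|force'
$T '[{"xyz":[0,0,0],"delta_rot":[0,0,0],"hand":1},{"xyz":[0,0,0],"delta_rot":[0,0,0],"hand":1},{"xyz":[0,0,0],"delta_rot":[0,0,0],"hand":1},{"xyz":[0,0,0],"delta_rot":[0,0,0],"hand":1},{"xyz":[0,0,0],"delta_rot":[0,0,0],"hand":1}]' | egrep 'posi|force|open'
$T '[{"xyz":[0,0,-15],"delta_rot":[0,0,0],"hand":1},{"xyz":[0,0,-45],"delta_rot":[0,0,0],"hand":1},{"xyz":[0,0,-90],"delta_rot":[0,0,0],"hand":1},{"xyz":[0,0,-130],"delta_rot":[0,0,0],"hand":1},{"xyz":[14,-44,-130],"delta_rot":[0,0,0],"hand":1}]' | egrep 'posi|force|open'
$T '[{"xyz":[20,-60,0],"delta_rot":[0,0,0],"hand":1},{"xyz":[40,-120,0],"delta_rot":[0,0,0],"hand":1},{"xyz":[60,-180,0],"delta_rot":[0,0,0],"hand":1},{"xyz":[80,-240,0],"delta_rot":[0,0,0],"hand":1},{"xyz":[99,-290,0],"delta_rot":[0,0,0],"hand":1}]' | egrep 'posi|force|open'
$T '[{"xyz":[0,-10,0],"delta_rot":[0,0,0],"hand":1},{"xyz":[0,-10,0],"delta_rot":[0,0,0],"hand":1},{"xyz":[0,-10,0],"delta_rot":[0,0,0],"hand":1},{"xyz":[0,-10,0],"delta_rot":[0,0,0],"hand":1},{"xyz":[0,-10,0],"delta_rot":[0,0,0],"hand":1}]' | egrep 'posi|force|open'
python3 -c "
from h import *
nuts()
plan((.5395,-.0135,.048),-93)"
```

```text
position: [0.4085, -0.3502, 0.0162]
force: [-0.2, -0.2, 0.2]
grasp_force: 0.0
position: [0.4091, -0.351, 0.018]
force: [0.1, -0.3, 1.4]
opening: 0.254
grasp_force: 30.0
position: [0.4273, -0.3119, 0.1521]
force: [-0.1, 0.5, -1.3]
opening: 0.25
grasp_force: 30.0
position: [0.539, -0.0206, 0.1485]
force: [0.7, -0.7, -0.4]
opening: 0.253
grasp_force: 30.0
position: [0.5391, -0.014, 0.1475]
force: [-0.1, -0.0, -1.4]
opening: 0.252
grasp_force: 30.0
scene 111 [ 0.5717 -0.3633]
top 52 [ 0.5769 -0.3656]
top 92 [ 0.4204 -0.272 ]
shift [0.4, -0.1, 99.5] (100 mm) rotz -0.000 rad | other 3.141 | pos [ 0.5392 -0.0136  0.1475] j6 80 op 0.25 gf 30.0 F [-0.   0.4 -0.8] t 51.5
```

```bash
T='python3 -m handwheel'
$T '[{"xyz":[0,0,20],"delta_rot":[0,0,0],"hand":1},{"xyz":[0,0,45],"delta_rot":[0,0,0],"hand":1},{"xyz":[0,0,70],"delta_rot":[0,0,0],"hand":1},{"xyz":[0,0,90],"delta_rot":[0,0,0],"hand":1},{"xyz":[0,0,99],"delta_rot":[0,0,0],"hand":1}]' | egrep 'posi|force|open'
$T '[{"xyz":[0,0,0],"delta_rot":[0,0,0],"hand":1},{"xyz":[0,0,0],"delta_rot":[0,0,0],"hand":0.37},{"xyz":[0,0,0],"delta_rot":[0,0,0],"hand":0.37},{"xyz":[0,0,0],"delta_rot":[0,0,0],"hand":0.37},{"xyz":[0,0,0],"delta_rot":[0,0,0],"hand":0.37}]' | egrep 'posi|force|open'
$T '[{"xyz":[0,0,-10],"delta_rot":[0,0,0],"hand":0.37},{"xyz":[0,0,-40],"delta_rot":[0,0,0],"hand":0.37},{"xyz":[0,0,-80],"delta_rot":[0,0,0],"hand":0.37},{"xyz":[0,0,-100],"delta_rot":[0,0,0],"hand":0},{"xyz":[0,0,-100],"delta_rot":[0,0,0],"hand":0}]' | egrep 'posi|force|open'
$T '[{"xyz":[0,0,0],"delta_rot":[0,0,-0.15],"hand":0},{"xyz":[0,0,0],"delta_rot":[0,0,-0.3],"hand":0},{"xyz":[0,0,0],"delta_rot":[0,0,-0.45],"hand":0},{"xyz":[0,0,0],"delta_rot":[0,0,-0.6],"hand":0},{"xyz":[0,0,0],"delta_rot":[0,0,-0.78],"hand":0}]' | egrep 'posi|force'
$T '[{"xyz":[0,0,0],"delta_rot":[0,0,-0.18],"hand":0},{"xyz":[0,0,0],"delta_rot":[0,0,-0.36],"hand":0},{"xyz":[0,0,0],"delta_rot":[0,0,-0.54],"hand":0},{"xyz":[0,0,0],"delta_rot":[0,0,-0.7],"hand":0},{"xyz":[0,0,0],"delta_rot":[0,0,-0.79],"hand":0}]' | egrep 'posi|force'
python3 -c "
from h import *
plan((.4808,.3176,.08),-3)"
```

```text
position: [0.5388, -0.013, 0.0475]
force: [0.0, -0.2, -1.1]
opening: 0.249
grasp_force: 30.0
position: [0.5395, -0.0129, 0.0489]
force: [-0.5, -0.0, -1.0]
opening: 0.317
grasp_force: 0.0
position: [0.5406, -0.0131, 0.1507]
force: [0.4, -0.0, -0.7]
opening: 0.451
grasp_force: 0.0
position: [0.5384, -0.0127, 0.1474]
force: [0.2, -0.4, 0.5]
grasp_force: 0.0
position: [0.5384, -0.0127, 0.1473]
force: [0.7, -0.1, 0.0]
grasp_force: 0.0
shift [327.1, -73.4, 67.7] (342 mm) rotz 0.004 rad | other -3.138 | pos [ 0.5384 -0.0127  0.1473] j6 -10 op 0.50 gf 0.0 F [ 0.7 -0.1  0. ] t 54.7
```

```bash
T='python3 -m handwheel'
$T '[{"xyz":[55,-12,0],"delta_rot":[0,0,0],"hand":0},{"xyz":[110,-25,0],"delta_rot":[0,0,0],"hand":0},{"xyz":[165,-37,0],"delta_rot":[0,0,0],"hand":0},{"xyz":[220,-49,0],"delta_rot":[0,0,0],"hand":0},{"xyz":[275,-62,0],"delta_rot":[0,0,0],"hand":0}]' | egrep 'posi|force'
$T '[{"xyz":[30,-6,10],"delta_rot":[0,0,0],"hand":0},{"xyz":[52,-11,40],"delta_rot":[0,0,0],"hand":0},{"xyz":[52,-11,67],"delta_rot":[0,0,0],"hand":0},{"xyz":[52,-11,67],"delta_rot":[0,0,0],"hand":0},{"xyz":[52,-11,67],"delta_rot":[0,0,0],"hand":0}]' | egrep 'posi|force'
python3 -c "
from h import *
a=cap('scene');b=cap('top')
f=lambda i:cv2.resize(i,(400,400),interpolation=cv2.INTER_CUBIC)
cv2.imwrite('pics/c8.png',np.hstack([f(a[165:235,215:285]),f(b[165:235,220:290])]))
plan((.4808,.3176,.025),-3)"
```

```text
position: [0.4906, 0.2664, 0.1474]
force: [0.8, 0.4, -0.2]
grasp_force: 0.0
position: [0.4835, 0.3172, 0.0816]
force: [-0.3, 0.9, 0.0]
grasp_force: 0.0
shift [-0.0, -3.5, 57.5] (58 mm) rotz -0.000 rad | other 3.141 | pos [0.4842 0.3174 0.0825] j6 25 op 0.50 gf 0.0 F [ 0.4  0.3 -0.2] t 56.0
```

View pics/c8.png

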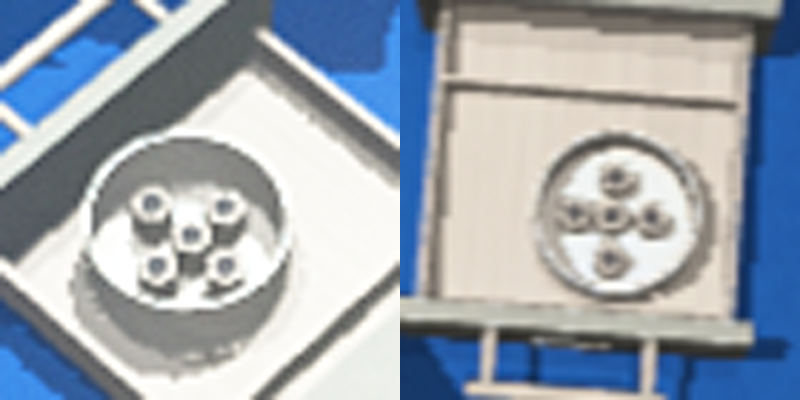

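All five nuts stand upright in one layer, with the cross centre at top crop (613,216) and the rim centre at (621,214). I'll check the tin centre against the nuts, then fetch the lid.

```bash
T='python3 -m handwheel'
python3 -c "
from h import *
k=5.714
print(ray('top',220+221/k,165+214/k,.074),ray('top',220+213/k,165+216/k,.053))
print(ray('scene',215+184/k,165+221/k,.074),ray('scene',215+190/k,165+236/k,.053))"
$T '[{"xyz":[0,-3,12],"delta_rot":[0,0,0],"hand":0},{"xyz":[0,-3,28],"delta_rot":[0,0,0],"hand":0},{"xyz":[0,-3,44],"delta_rot":[0,0,0],"hand":0},{"xyz":[0,-3,54],"delta_rot":[0,0,0],"hand":0},{"xyz":[0,-3,57],"delta_rot":[0,0,0],"hand":0}]' | egrep 'posi|force'
$T '[{"xyz":[0,0,0],"delta_rot":[0,0,0],"hand":1},{"xyz":[0,0,0],"delta_rot":[0,0,0],"hand":1},{"xyz":[0,0,0],"delta_rot":[0,0,0],"hand":1},{"xyz":[0,0,0],"delta_rot":[0,0,0],"hand":1},{"xyz":[0,0,0],"delta_rot":[0,0,0],"hand":1}]' | egrep 'posi|force|open'
```

```text
[ 0.56618378 -0.01995506  0.074     ] [ 0.56831505 -0.01479242  0.053     ]
[ 0.56983547 -0.01731873  0.074     ] [ 0.56984398 -0.01273555  0.053     ]
position: [0.4799, 0.3173, 0.0233]
force: [0.3, -0.1, 0.8]
grasp_force: 0.0
position: [0.4808, 0.3178, 0.025]
force: [-0.6, 0.6, 3.0]
opening: 0.261
grasp_force: 30.0
```

```bash
T='python3 -m handwheel'
$T '[{"xyz":[0,0,-15],"delta_rot":[0,0,0],"hand":1},{"xyz":[0,0,-45],"delta_rot":[0,0,0],"hand":1},{"xyz":[0,0,-85],"delta_rot":[0,0,0],"hand":1},{"xyz":[0,0,-125],"delta_rot":[0,0,0],"hand":1},{"xyz":[-40,13,-140],"delta_rot":[0,0,0],"hand":1}]' | egrep 'posi|force|open'
$T '[{"xyz":[-45,14,0],"delta_rot":[0,0,0],"hand":1},{"xyz":[-90,28,0],"delta_rot":[0,0,0],"hand":1},{"xyz":[-135,42,0],"delta_rot":[0,0,0],"hand":1},{"xyz":[-180,56,0],"delta_rot":[0,0,0],"hand":1},{"xyz":[-225,71,0],"delta_rot":[0,0,0],"hand":1}]' | egrep 'posi|force|open'
$T '[{"xyz":[-30,10,0],"delta_rot":[0,0,0],"hand":1},{"xyz":[-50,16,0],"delta_rot":[0,0,0],"hand":1},{"xyz":[-65,20,0],"delta_rot":[0,0,0],"hand":1},{"xyz":[-65,20,25],"delta_rot":[0,0,0],"hand":1},{"xyz":[-65,20,40],"delta_rot":[0,0,0],"hand":1}]' | egrep 'posi|force|open'
$T '[{"xyz":[0,0,0],"delta_rot":[0,0,0],"hand":1},{"xyz":[0,0,0],"delta_rot":[0,0,0],"hand":1},{"xyz":[0,0,0],"delta_rot":[0,0,0],"hand":1},{"xyz":[0,0,0],"delta_rot":[0,0,0],"hand":1},{"xyz":[0,0,0],"delta_rot":[0,0,0],"hand":1}]' | egrep 'posi|force|open'
python3 -c "
from h import *
plan((.5675,-.017,.100),-3)
print(nuts())"
```

```text
position: [0.4922, 0.279, 0.1681]
force: [1.2, -0.7, -1.7]
opening: 0.267
grasp_force: 30.0
position: [0.5504, 0.0472, 0.1653]
force: [0.6, 1.1, -1.3]
opening: 0.263
grasp_force: 30.0
position: [0.5663, -0.0168, 0.1237]
force: [-0.3, -0.2, -1.2]
opening: 0.264
grasp_force: 30.0
position: [0.5672, -0.0173, 0.1249]
force: [0.5, -0.6, -1.3]
opening: 0.261
grasp_force: 30.0
shift [0.4, 0.2, 24.9] (25 mm) rotz 0.000 rad | other -3.141 | pos [ 0.5672 -0.0173  0.1249] j6 -10 op 0.26 gf 30.0 F [ 0.5 -0.6 -1.3] t 59.8
scene 111 [ 0.5717 -0.3633]
top 52 [ 0.5769 -0.3656]
top 93 [ 0.4202 -0.2719]
None
```

```bash
T='python3 -m handwheel'
$T '[{"xyz":[0,0,8],"delta_rot":[0,0,0],"hand":1},{"xyz":[0,0,16],"delta_rot":[0,0,0],"hand":1},{"xyz":[0,0,23],"delta_rot":[0,0,0],"hand":1},{"xyz":[0,0,26],"delta_rot":[0,0,0],"hand":1},{"xyz":[0,0,28],"delta_rot":[0,0,0],"hand":1}]' | egrep 'posi|force|open'
$T '[{"xyz":[0,0,1],"delta_rot":[0,0,0],"hand":1},{"xyz":[0,0,2],"delta_rot":[0,0,0],"hand":1},{"xyz":[0,0,3],"delta_rot":[0,0,0],"hand":1},{"xyz":[0,0,4],"delta_rot":[0,0,0],"hand":1},{"xyz":[0,0,4],"delta_rot":[0,0,0],"hand":1}]' | egrep 'posi|force|open'
$T '[{"xyz":[0,0,0.5],"delta_rot":[0,0,0],"hand":1},{"xyz":[0,0,1],"delta_rot":[0,0,0],"hand":1},{"xyz":[0,0,1.5],"delta_rot":[0,0,0],"hand":1},{"xyz":[0,0,2],"delta_rot":[0,0,0],"hand":1},{"xyz":[0,0,2],"delta_rot":[0,0,0],"hand":1}]' | egrep 'posi|force|open'
```

```text
position: [0.5671, -0.0173, 0.0962]
force: [0.6, -1.1, -1.5]
opening: 0.264
grasp_force: 30.0
position: [0.5673, -0.0172, 0.0927]
force: [-0.1, 1.2, 0.1]
opening: 0.265
grasp_force: 30.0
position: [0.5675, -0.017, 0.0914]
force: [0.4, 3.1, 6.7]
opening: 0.266
grasp_force: 30.0
```

```bash
T='python3 -m handwheel'
$T '[{"xyz":[0.5,0,0],"delta_rot":[0,0,0],"hand":1},{"xyz":[1,0,0],"delta_rot":[0,0,0],"hand":1},{"xyz":[1.5,0,0],"delta_rot":[0,0,0],"hand":1},{"xyz":[2,0,0],"delta_rot":[0,0,0],"hand":1},{"xyz":[2,0,0],"delta_rot":[0,0,0],"hand":1}]' | egrep 'posi|force|open'
$T '[{"xyz":[0.5,0,0.5],"delta_rot":[0,0,0],"hand":1},{"xyz":[1,0,0.5],"delta_rot":[0,0,0],"hand":1},{"xyz":[1.5,0,1],"delta_rot":[0,0,0],"hand":1},{"xyz":[1.5,0,1],"delta_rot":[0,0,0],"hand":1},{"xyz":[1.5,0,1],"delta_rot":[0,0,0],"hand":1}]' | egrep 'posi|force|open'
```

```text
position: [0.5671, -0.0155, 0.0902]
force: [1.1, 0.3, -0.4]
opening: 0.262
grasp_force: 30.0
position: [0.5673, -0.0144, 0.09]
force: [-0.5, -3.3, 5.5]
opening: 0.265
grasp_force: 30.0
```

```bash
T='python3 -m handwheel'
$T '[{"xyz":[-0.5,0,0],"delta_rot":[0,0,0],"hand":1},{"xyz":[-1,0,0],"delta_rot":[0,0,0],"hand":1},{"xyz":[-1,0,0],"delta_rot":[0,0,0],"hand":1},{"xyz":[-1,0,0.5],"delta_rot":[0,0,0],"hand":1},{"xyz":[-1,0,0.5],"delta_rot":[0,0,0],"hand":1}]' | egrep 'posi|force|open'
$T '[{"xyz":[0,0,0.5],"delta_rot":[0,0,0],"hand":1},{"xyz":[0,0,1],"delta_rot":[0,0,0],"hand":1},{"xyz":[0,0,1],"delta_rot":[0,0,0],"hand":1},{"xyz":[0,0,1],"delta_rot":[0,0,0],"hand":1},{"xyz":[0,0,1],"delta_rot":[0,0,0],"hand":1}]' | egrep 'posi|force|open'
```

```text
position: [0.5677, -0.0145, 0.09]
force: [-1.1, -0.0, 8.1]
opening: 0.262
grasp_force: 30.0
position: [0.5686, -0.0145, 0.0899]
force: [-0.2, 0.5, 12.0]
opening: 0.261
grasp_force: 30.0
```

```bash
T='python3 -m handwheel'
$T '[{"xyz":[0,0,-1],"delta_rot":[0,0,0],"hand":1},{"xyz":[0,0,-1],"delta_rot":[0,0,0],"hand":0},{"xyz":[0,0,-1],"delta_rot":[0,0,0],"hand":0},{"xyz":[0,0,-1],"delta_rot":[0,0,0],"hand":0},{"xyz":[0,0,-1],"delta_rot":[0,0,0],"hand":0}]' | egrep 'posi|force|open'
$T '[{"xyz":[0,0,-10],"delta_rot":[0,0,0],"hand":0},{"xyz":[0,0,-40],"delta_rot":[0,0,0],"hand":0},{"xyz":[0,0,-80],"delta_rot":[0,0,0],"hand":0.2},{"xyz":[0,-50,-80],"delta_rot":[0,0,0],"hand":0.2},{"xyz":[0,-110,-80],"delta_rot":[0,0,0],"hand":0.2}]' | egrep 'posi|force|open'
$T '[{"xyz":[0,0,0],"delta_rot":[0,0,0],"hand":0.2},{"xyz":[0,0,0],"delta_rot":[0,0,0],"hand":0.2},{"xyz":[0,0,0],"delta_rot":[0,0,0],"hand":0.2},{"xyz":[0,0,0],"delta_rot":[0,0,0],"hand":0.2},{"xyz":[0,0,0],"delta_rot":[0,0,0],"hand":0.2}]' | egrep 'posi|force|open'
python3 -c "
from h import *
a=cap('scene')
cv2.imwrite('pics/c9.png',cv2.resize(a[150:240,200:300],None,fx=7,fy=6.5,interpolation=cv2.INTER_CUBIC))
plan((.4434,.0149,.080),-3)"
```

```text
position: [0.5669, -0.0147, 0.0886]
force: [-0.2, 0.4, -0.2]
opening: 0.492
grasp_force: 0.0
position: [0.4578, -0.0095, 0.1703]
force: [-0.1, 0.6, -0.5]
opening: 0.407
grasp_force: 0.0
position: [0.458, -0.0093, 0.1689]
force: [0.3, 0.0, 1.2]
opening: 0.399
grasp_force: 0.0
shift [23.3, -15.7, 88.9] (93 mm) rotz 0.000 rad | other -3.141 | pos [ 0.4578 -0.0092  0.1689] j6 -12 op 0.40 gf 0.0 F [ 0.8  0.4 -0. ] t 66.2
```

View pics/c9.png

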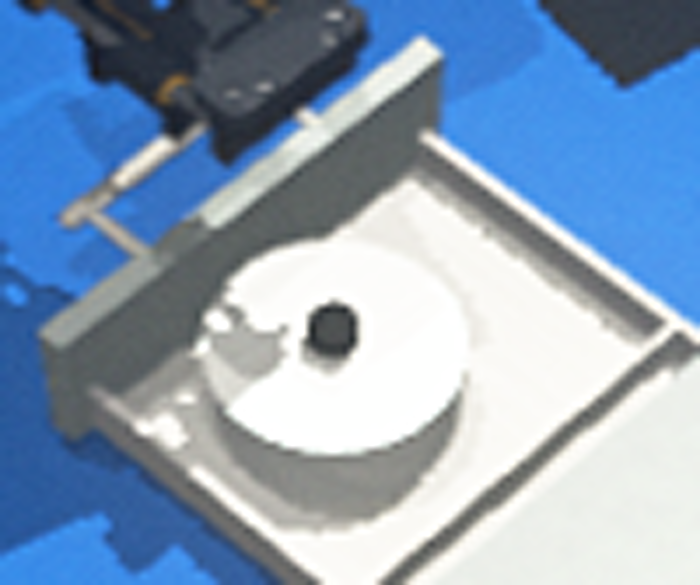

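The lid sits level and seated on the tin, with the knob at (332,330). Now I'll regrip the handle and close the drawer gently.

```bash
T='python3 -m handwheel'
$T '[{"xyz":[12,-8,0],"delta_rot":[0,0,0],"hand":0.2},{"xyz":[23,-16,0],"delta_rot":[0,0,0],"hand":0.2},{"xyz":[23,-16,0],"delta_rot":[0,0,0],"hand":0.2},{"xyz":[23,-16,20],"delta_rot":[0,0,0],"hand":0.2},{"xyz":[23,-16,40],"delta_rot":[0,0,0],"hand":0.2}]' | egrep 'posi|force'
$T '[{"xyz":[0,0,10],"delta_rot":[0,0,0],"hand":0.2},{"xyz":[0,0,25],"delta_rot":[0,0,0],"hand":0.2},{"xyz":[0,0,40],"delta_rot":[0,0,0],"hand":0.2},{"xyz":[0,0,48],"delta_rot":[0,0,0],"hand":0.2},{"xyz":[0,0,48],"delta_rot":[0,0,0],"hand":0.2}]' | egrep 'posi|force'
$T '[{"xyz":[0,0,0],"delta_rot":[0,0,0],"hand":1},{"xyz":[0,0,0],"delta_rot":[0,0,0],"hand":1},{"xyz":[0,0,0],"delta_rot":[0,0,0],"hand":1},{"xyz":[0,0,0],"delta_rot":[0,0,0],"hand":1},{"xyz":[0,0,0],"delta_rot":[0,0,0],"hand":1}]' | egrep 'posi|force|open'
```

```text
position: [0.4432, 0.0147, 0.129]
force: [-0.5, -0.0, -0.6]
grasp_force: 0.0
position: [0.4425, 0.0147, 0.0808]
force: [-0.5, 0.5, -0.2]
grasp_force: 0.0
position: [0.4434, 0.0145, 0.0814]
force: [0.1, -0.1, 3.5]
opening: 0.113
grasp_force: 30.0
```

```bash
T='python3 -m handwheel'
$T '[{"xyz":[0,3,0],"delta_rot":[0,0,0],"hand":1},{"xyz":[0,9,0],"delta_rot":[0,0,0],"hand":1},{"xyz":[0,18,0],"delta_rot":[0,0,0],"hand":1},{"xyz":[0,28,0],"delta_rot":[0,0,0],"hand":1},{"xyz":[0,38,0],"delta_rot":[0,0,0],"hand":1}]' | egrep 'posi|force'
for i in 1 2; do $T '[{"xyz":[0,11,0],"delta_rot":[0,0,0],"hand":1},{"xyz":[0,22,0],"delta_rot":[0,0,0],"hand":1},{"xyz":[0,33,0],"delta_rot":[0,0,0],"hand":1},{"xyz":[0,44,0],"delta_rot":[0,0,0],"hand":1},{"xyz":[0,55,0],"delta_rot":[0,0,0],"hand":1}]' | egrep 'posi|force'; done
$T '[{"xyz":[0,9,0],"delta_rot":[0,0,0],"hand":1},{"xyz":[0,17,0],"delta_rot":[0,0,0],"hand":1},{"xyz":[0,24,0],"delta_rot":[0,0,0],"hand":1},{"xyz":[0,29,0],"delta_rot":[0,0,0],"hand":1},{"xyz":[0,32,0],"delta_rot":[0,0,0],"hand":1}]' | egrep 'posi|force'
```

```text
position: [0.4799, 0.0127, 0.0814]
force: [-1.8, -0.9, 6.2]
grasp_force: 30.0
position: [0.5349, 0.0098, 0.0814]
force: [-1.5, -0.5, 6.1]
grasp_force: 30.0
position: [0.5899, 0.0069, 0.0815]
force: [-1.2, -0.1, 5.2]
grasp_force: 30.0
position: [0.6222, 0.0052, 0.0815]
force: [-1.2, -0.8, 6.0]
grasp_force: 30.0
```

```bash
T='python3 -m handwheel'
for i in 1 2; do $T '[{"xyz":[0,1.5,0],"delta_rot":[0,0,0],"hand":1},{"xyz":[0,3,0],"delta_rot":[0,0,0],"hand":1},{"xyz":[0,4.5,0],"delta_rot":[0,0,0],"hand":1},{"xyz":[0,6,0],"delta_rot":[0,0,0],"hand":1},{"xyz":[0,7.5,0],"delta_rot":[0,0,0],"hand":1}]' | egrep 'posi|force'; done
$T '[{"xyz":[0,0.8,0],"delta_rot":[0,0,0],"hand":1},{"xyz":[0,1.6,0],"delta_rot":[0,0,0],"hand":1},{"xyz":[0,2.4,0],"delta_rot":[0,0,0],"hand":1},{"xyz":[0,3.2,0],"delta_rot":[0,0,0],"hand":1},{"xyz":[0,4,0],"delta_rot":[0,0,0],"hand":1}]' | egrep 'posi|force'
```

```text
position: [0.6294, 0.0048, 0.0815]
force: [-0.8, -0.3, 6.2]
grasp_force: 30.0
position: [0.6369, 0.0044, 0.0815]
force: [-1.1, -0.3, 5.1]
grasp_force: 30.0
position: [0.6409, 0.0042, 0.0815]
force: [-0.8, -0.5, 5.5]
grasp_force: 30.0
```

```bash
T='python3 -m handwheel'
for i in 1 2; do $T '[{"xyz":[0,0.6,0],"delta_rot":[0,0,0],"hand":1},{"xyz":[0,1.2,0],"delta_rot":[0,0,0],"hand":1},{"xyz":[0,1.8,0],"delta_rot":[0,0,0],"hand":1},{"xyz":[0,2.4,0],"delta_rot":[0,0,0],"hand":1},{"xyz":[0,3,0],"delta_rot":[0,0,0],"hand":1}]' | egrep 'posi|force'; done
```

```text
position: [0.6431, 0.0041, 0.0815]
force: [-3.3, -0.2, 7.5]
grasp_force: 30.0
position: [0.6431, 0.0041, 0.0814]
force: [-8.8, -1.3, 11.7]
grasp_force: 30.0
```

```bash
T='python3 -m handwheel'
$T '[{"xyz":[0,-1,0],"delta_rot":[0,0,0],"hand":1},{"xyz":[0,-2,0],"delta_rot":[0,0,0],"hand":0.2},{"xyz":[0,-2,0],"delta_rot":[0,0,0],"hand":0.2},{"xyz":[0,-2,0],"delta_rot":[0,0,0],"hand":0.2},{"xyz":[0,-2,0],"delta_rot":[0,0,0],"hand":0.2}]' | egrep 'posi|force|open'
$T '[{"xyz":[0,-1,-10],"delta_rot":[0,0,0],"hand":0.2},{"xyz":[0,-1,-40],"delta_rot":[0,0,0],"hand":0.2},{"xyz":[0,-1,-90],"delta_rot":[0,0,0],"hand":0.2},{"xyz":[60,-30,-120],"delta_rot":[0,0,0],"hand":0.2},{"xyz":[120,-80,-120],"delta_rot":[0,0,0],"hand":0.2}]' | egrep 'posi|force|open'
$T '[{"xyz":[60,-20,0],"delta_rot":[0,0,0],"hand":0.2},{"xyz":[120,-40,0],"delta_rot":[0,0,0],"hand":0.2},{"xyz":[180,-60,0],"delta_rot":[0,0,0],"hand":0.2},{"xyz":[180,-60,0],"delta_rot":[0,0,0],"hand":0.2},{"xyz":[180,-60,0],"delta_rot":[0,0,0],"hand":0.2}]' | egrep 'posi|force|open'
python3 -c "
from h import *
a=cap('top'); b=cap('scene')
cv2.imwrite('pics/c10.png',np.hstack([cv2.resize(a[95:195,210:310],(400,400),interpolation=cv2.INTER_CUBIC),cv2.resize(b[100:320,100:350],(400,400))]))"
```

```text
position: [0.6453, 0.0041, 0.0807]
force: [-0.6, -0.1, 0.7]
opening: 0.387
grasp_force: 0.0
position: [0.5886, 0.1083, 0.2034]
force: [-0.4, 1.1, 0.5]
opening: 0.401
grasp_force: 0.0
position: [0.5356, 0.2906, 0.2003]
force: [0.8, -0.2, 0.0]
opening: 0.399
grasp_force: 0.0
```

View pics/c10.png

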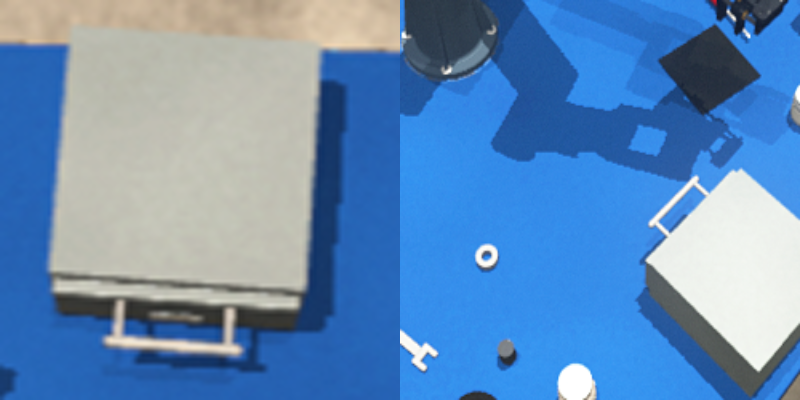

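The final picture shows the drawer shut against its stop after exactly 200 mm of travel. All the nuts are off the bench, and the socket, bearing and jars are where they were.

```bash
python3 -c "
from h import *
print(workorder.hand_in())"
```

```text
the job is handed in; nothing more can be done
None
```

The job is handed in, verdict not shown: all five nuts are in the tin, the lid held firm at its seated height under 12 N, and the drawer was pushed gently to its shut stop after its full 200 mm of travel, with nothing else on the bench seen to move.

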